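# Restock the garden-shop counter display

### The job

Restock the counter display: thread the tin planters by their straps onto the stand's one prong and let go of each before the next, the largest first so that it hangs nearest the post and each next smaller one in front of it. Also stack all the cartons of brackets squarely on the dark wooden riser, in one straight column, centred on it with their sides in line with its sides; any face of a carton may be up. There may be three or four planters and two or three cartons; leave the other things on the counter where they are.

Things in the scene. Friction and masses are not known exactly. Their poses are not given: they have to be found in the camera images.
- planter1_grip (a point): Centre of planter 1's wooden grip block, 20 mm (x) by 30 mm (y) by 42 mm high: take it across its 30 mm, from above. The block sits on the apex of the strap; this point is half-way up it, 24 mm above the apex's underside and 156 mm above the planter's bottom.
- planter1: Planter 1, largest of four sizes (may be absent): open galvanised tin box 116 mm wide (y), 44 deep (x), 80 high, upright at the start. A rigid steel strap (20 mm wide along x, 3 thick) rises from both ends to a shallow roof over the middle, its apex's underside 52 mm above the rim. Front and back alike. Origin: centre of underside.
- planter2_grip (a point): Centre of planter 2's wooden grip block, 20 mm (x) by 30 mm (y) by 42 mm high: take it across its 30 mm, from above. The block sits on the apex of the strap; this point is half-way up it, 24 mm above the apex's underside and 146 mm above the planter's bottom.
- planter2: Planter 2, second largest of four sizes (may be absent): open galvanised tin box 98 mm wide (y), 44 deep (x), 70 high, upright at the start. A rigid steel strap (20 mm wide along x, 3 thick) rises from both ends to a shallow roof over the middle, its apex's underside 52 mm above the rim. Front and back alike. Origin: centre of underside.
- planter3_grip (a point): Centre of planter 3's wooden grip block, 20 mm (x) by 30 mm (y) by 42 mm high: take it across its 30 mm, from above. The block sits on the apex of the strap; this point is half-way up it, 24 mm above the apex's underside and 136 mm above the planter's bottom.
- planter3: Planter 3, third largest of four sizes (may be absent): open galvanised tin box 80 mm wide (y), 44 deep (x), 60 high, upright at the start. A rigid steel strap (20 mm wide along x, 3 thick) rises from both ends to a shallow roof over the middle, its apex's underside 52 mm above the rim. Front and back alike. Origin: centre of underside.
- planter4_grip (a point): Centre of planter 4's wooden grip block, 20 mm (x) by 30 mm (y) by 42 mm high: take it across its 30 mm, from above. The block sits on the apex of the strap; this point is half-way up it, 24 mm above the apex's underside and 126 mm above the planter's bottom.
- planter4: Planter 4, smallest of four sizes (may be absent): open galvanised tin box 64 mm wide (y), 44 deep (x), 50 high, upright at the start. A rigid steel strap (20 mm wide along x, 3 thick) rises from both ends to a shallow roof over the middle, its apex's underside 52 mm above the rim. Front and back alike. Origin: centre of underside.
- stand: Fixed steel stand: base plate and 18 mm post, whose axis is this body's z (origin on the counter). A round prong, 10 mm thick, runs level from the post's top along -x, its top 200 mm high, and ends 225 mm out in a tip turned up 11 mm. Nothing else rises above the prong.
- prong_root (a point): Point above the post's axis at the height of the prong's top. A planter hangs with the prong under its strap, the apex resting on it, the planter's depth (x) along the prong; its grip centre is then 224 mm high. All four fit with their centres 52 mm apart, starting 38 mm from the post's axis.
- prong_tip (a point): Centre of the upturned tip of the stand's prong, the free end over which planters are threaded; axes as stand.
- riser: Fixed dark wooden riser, a flat block 70 mm (its x) by 84 mm (its y) by 20 mm high; origin at the centre of its underside, on the counter.
- carton1_mid (a point): Centre, half-way up, of closed cardboard carton 1: 56 mm (its x) by 68 mm (its y) by 46 mm high, about 150 g, z up at the start (a carton that has fallen over may be stacked as it lies); all cartons are alike (one may be absent).
- carton1: Carton 1 itself; origin at the centre of its underside, axes as for carton1_mid.
- carton2_mid (a point): Centre, half-way up, of closed cardboard carton 2: 56 mm (its x) by 68 mm (its y) by 46 mm high, about 150 g, z up at the start (a carton that has fallen over may be stacked as it lies); all cartons are alike (one may be absent).
- carton2: Carton 2 itself; origin at the centre of its underside, axes as for carton2_mid.
- carton3_mid (a point): Centre, half-way up, of closed cardboard carton 3: 56 mm (its x) by 68 mm (its y) by 46 mm high, about 150 g, z up at the start (a carton that has fallen over may be stacked as it lies); all cartons are alike (one may be absent).
- carton3: Carton 3 itself; origin at the centre of its underside, axes as for carton3_mid.
- pot: Bystander, to be left where it is: small empty terracotta pot, 42 mm across, 42 mm high, among the cartons and planters; origin at its underside.
- pencil: Bystander, to be left where it is: flat wooden pencil 120 mm long, 14 mm wide, 9 mm high, between the cartons; origin at its underside.
- tape: Bystander, to be left where it is: roll of clear tape, 64 mm across, 24 mm high; origin at its underside.
- spray: Bystander, to be left where it is: white bottle, 52 mm across, 120 mm high; origin at its underside.
- mug: Bystander, to be left where it is: white mug, 76 mm across, 90 mm high; origin at its underside.
- brush: Bystander, to be left where it is: hand brush lying at the far side.
Things that resemble listed ones, but are neither listed nor needed, are in the scene too. What is shaped like the carton2 but green, pink or red is not meant.

How it is judged:
By the outcome, as a careful person would: the job done as asked, in the order asked, and still so for the second after the job is handed in, with the robot touching nothing.
Of planter1, planter2, planter3, planter4 only 3 to 4 are there at a start; the rules pass over those that are not, and their reading is None.
Of carton1, carton2, carton3 only 2 to 3 are there at a start; the rules pass over those that are not, and their reading is None.
At some moment in a run one of carton1, carton2, carton3 may be knocked a few centimetres aside while the robot is not near it.
It also fails if it takes over 210 s, if anything falls off the work surface, if the arm or the gripper's body presses on something with over 40 N, if the wrist force passes 120 N, or if a joint passes its speed limit or range.

### The arm

A 6-joint arm with a two-finger parallel gripper is mounted at the origin on the work surface. World frame = base frame: x ahead of the robot, y to its left, z up, the work surface at z = 0. Lengths are in m, angles in rad, forces in N, time in s.
With the tool pointing down it reaches from about 0.3 to 0.875 m from the base axis. Payload 6.4 kg.
Tool frame: the origin (TCP) lies at the very end of the fingers, on their centre line; the grasp point (between the pads) lies 19 mm behind it; y points along the fingers, z is the direction in which the jaws open and shut, and the axes are right-handed (so a half turn about y gives the same grasp; the last joint's range is limited). The gripper opens to 85 mm and grips with 20 to 120 N. Pads are 22 mm wide; open, the fingers measure 114 mm over their backs; the gripper's body (76 mm by 85 mm) begins 54 mm behind the grasp point. The pads swing forward as they close: fully open they stand 13 mm farther back than shut.
Start: joints at [0.894, 0.181, 1.607, -0, 1.354, -0.206], TCP at [0.261, 0.512, 0.231] pointing down, gripper open.
Joint ranges: [-2.99, 2.99], [-0.89, 2.07], [0.3, 2.58], [-1.14, 4.28], [0, 2.63], [-3.12, 3.12]. Speed limits (rad/s): [2.57, 2.57, 3.01, 3.14, 3.14, 3.14].

### API

Orientations are given as a 3x3 rotation matrix whose columns are the frame's x, y, z axes.
In Python, from workcell import manip, get_image, camera_info, close_job gives the robot as it stands.
- The arm moves only by the shell command python3 -m crank 'ROWS' [FORCE]. ROWS is a JSON object of lists of equal length, an entry for each row: "delta_rot": the turn, a rotation vector about the world's x, y, z in rad, a list of three; "travel": the shift along the world's x, y, z in cm, a list of three; "fingers": the closure in counts, from 0 (fully open) to 255 (shut). A call has 1 to 5 rows; each row shifts and turns the commanded pose from where the row before left it; what a row does not reach is not made up. A row lasts 1/12 s, in which the tool goes at most 41.7 mm and 7.16 degrees, less where a joint would pass 70% of its speed; a pose out of reach is approached as far as the arm can. A call with a gripper value outside its range is refused whole. The fingers move at their own pace and stop on an object; FORCE is the grip in N (left out, the last holds). Time passes only in rows, so rows that do not move let the fingers close. It gives the time, the measured TCP pose, the force and the opening at its end, in the units of the state.
- manip.read_state(): the state, without advancing time (a new reading comes with each control period).
- get_image(name): name is "side" or "top"; returns the picture (480x640x3 uint8, red, green, blue); there is no depth.
- camera_info(name): a dict with "fx", "fy", "cx", "cy" (pixels), "T" (4x4, takes a point from camera to world coordinates). Camera axes: x right, y up, looking along -z (the intrinsics and any distortion apply to the point x, -y, -z); pixel columns grow to the right and rows downward; lengths in m; the calibration is good to about 2 mm. A picture is of the moment at which its call begins. camera_info takes no time and is no camera call.
- close_job(): hands the job in, once; it reports no verdict.
The state is a dict: "t": time; "joint_positions": joint angles; "joint_velocities": joint speeds; "joint_efforts": joint torques, N m; "position": TCP position; "eef_rot": TCP orientation; "contact_force": force on the tool from outside, world axes, zero at the start; "moment": the same for the moment, N m; "opening": opening from 0.0 (shut) to 1.0 (fully open).
Only numpy, scipy, OpenCV 4.12 (cv2) and the standard library are available. Lean on these libraries where they do the work, as an engineer would, in place of code of your own. Each camera call takes 0.05 s, during which the arm holds its last target. There are 200 camera calls.

## Working session

There is one attempt and no reset: what is moved stays moved. The work goes in short steps, Python scripts to look and compute and a shell command to move; the robot and the scene stay as the last step left them, time stands still between calls to the robot, and variables do not carry over. Pictures are saved under pics/ and viewed, about 12 in all and at most 16, crops included, and the job is handed in when it is done.

```bash
ls; mkdir -p pics
python3 - <<'E'
from workcell import *
import cv2
for n in("side","top"):
    cv2.imwrite(f"pics/{n}0.png",get_image(n)[:,:,::-1]); c=camera_info(n); print(n,c)
s=manip.read_state(); print(s)
E
```

```text
pics
side {'fx': 480.00392477078907, 'fy': 480.00392477078907, 'cx': 320.47399827329076, 'cy': 239.20459552324195, 'T': array([[ 0.688031  ,  0.49724867, -0.52854244, -0.00425465],
       [-0.72547203,  0.45382391, -0.51743037, -0.54280412],
       [-0.01742637,  0.73945089,  0.67298492,  0.85554212],
       [ 0.        ,  0.        ,  0.        ,  1.        ]])}
top {'fx': 576.9478420011941, 'fy': 576.9478420011941, 'cx': 316.1335685328383, 'cy': 228.06541517443182, 'T': array([[ 2.07011910e-02,  9.93545076e-01, -1.11533145e-01,
         4.17673557e-01],
       [-9.99780232e-01,  2.09410776e-02,  9.79646198e-04,
         2.75388439e-03],
       [ 3.30894691e-03,  1.11488354e-01,  9.93760232e-01,
         1.56867397e+00],
       [ 0.00000000e+00,  0.00000000e+00,  0.00000000e+00,
         1.00000000e+00]])}
{'t': 0.1, 'joint_positions': array([ 8.93671871e-01,  1.81489918e-01,  1.60791157e+00, -7.76699458e-07,
        1.35382094e+00, -2.06322638e-01]), 'joint_velocities': array([-3.49543548e-06, -2.25573807e-03, -3.59419298e-03,  9.24803180e-04,
       -2.59746556e-04,  1.09221339e-03]), 'joint_efforts': array([ 1.12650716e-03, -4.45878053e+01, -3.52241170e+01, -1.38859391e-04,
        4.16934505e-03,  2.74487675e-06]), 'position': array([0.26049257, 0.51204141, 0.23045951]), 'eef_rot': array([[ 8.91204775e-01, -1.02054808e-03,  4.53600051e-01],
       [-4.53601077e-01, -1.27068092e-03,  8.91203932e-01],
       [-3.33135531e-04, -9.99998672e-01, -1.59535861e-03]]), 'contact_force': array([ 0.79916278,  0.11023292, -0.2453267 ]), 'moment': array([ 0.01952662, -0.03874424,  0.01250015]), 'opening': 1.0012274952950422}
```

View pics/top0.png

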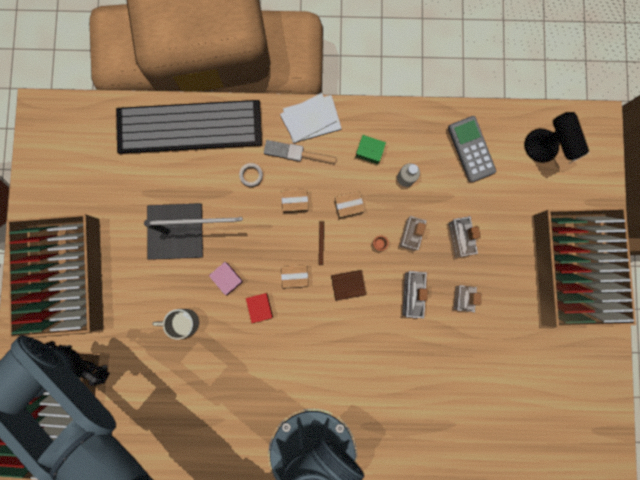

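View pics/side0.png

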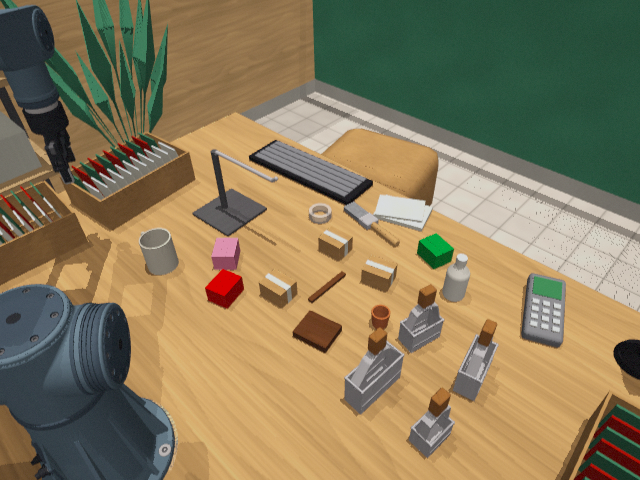

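```bash
cat > h.py <<'E'
import numpy as np,cv2
from workcell import *
C={n:camera_info(n) for n in("side","top")}
def ray(n,u,v):
    c=C[n]; d=c["T"][:3,:3]@np.array([(u-c["cx"])/c["fx"],-(v-c["cy"])/c["fy"],-1]); return c["T"][:3,3],d
def plane(n,u,v,z):
    o,d=ray(n,u,v); return o+d*(z-o[2])/d[2]
def proj(n,p):
    c=C[n]; q=c["T"][:3,:3].T@(np.asarray(p)-c["T"][:3,3]); return np.array([c["cx"]+c["fx"]*q[0]/-q[2],c["cy"]+c["fy"]*q[1]/q[2]])
def tri(a,b):
    o,d=ray("top",*a);p,e=ray("side",*b)
    A=np.c_[d,-e]; s=np.linalg.lstsq(A,p-o,rcond=None)[0]; x,y=o+s[0]*d,p+s[1]*e
    return (x+y)/2,np.linalg.norm(x-y)
def blobs(im,lo,hi,amin,roi=None):
    h=cv2.cvtColor(im,cv2.COLOR_RGB2HSV); m=cv2.inRange(h,np.array(lo),np.array(hi))
    if roi: k=np.zeros_like(m);x0,y0,x1,y1=roi;k[y0:y1,x0:x1]=1;m=m*k
    cs=cv2.findContours(m,cv2.RETR_EXTERNAL,cv2.CHAIN_APPROX_NONE)[0]
    return m,[c for c in cs if cv2.contourArea(c)>=amin]
E
python3 - <<'E'
from h import *
t=cv2.imread("pics/top0.png");s=cv2.imread("pics/side0.png")
a=cv2.resize(t[185:325,265:490],None,fx=3.5,fy=3.5,interpolation=cv2.INTER_CUBIC); cv2.imwrite("pics/c1.png",a)
hs=cv2.cvtColor(t,cv2.COLOR_BGR2HSV)
for n,(u,v) in {"grip":(421,295),"grip2":(478,300),"carton":(295,210),"table":(320,300),"tape":(300,201),"riser":(348,285),"tin":(415,310),"pot":(379,243)}.items(): print(n,hs[v,u])
hs=cv2.cvtColor(s,cv2.COLOR_BGR2HSV)
for n,(u,v) in {"grip":(377,343),"grip2":(439,403),"table":(320,400),"riser":(318,330),"pot":(379,315)}.items(): print('s',n,hs[v,u])
E
```

```text
grip [ 12 145 135]
grip2 [ 12 135 145]
carton [ 16 119 120]
table [ 14 118 175]
tape [ 14  24 180]
riser [ 11 162  77]
tin [ 18  11 118]
pot [  9 151 177]
s grip [ 13 177  85]
s grip2 [ 15 173 162]
s table [ 18 126 212]
s riser [ 10 171 109]
s pot [ 10 179 127]
```

View pics/c1.png

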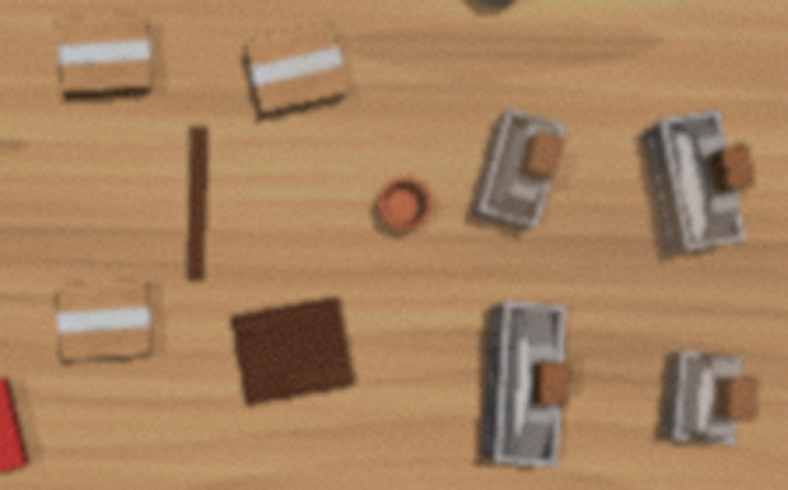

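Run:
```python
from h import *
t=cv2.imread("pics/top0.png");s=cv2.imread("pics/side0.png")
a=cv2.resize(t[190:270,135:255],None,fx=5,fy=5,interpolation=cv2.INTER_CUBIC)
b=cv2.resize(s[140:240,185:285],None,fx=4,fy=4,interpolation=cv2.INTER_CUBIC)
cv2.imwrite("pics/c2.png",np.vstack([a[:,:600],np.pad(b,((0,0),(0,200),(0,0)))])[:800])
T=t[:,:,::-1];S=s[:,:,::-1]
f=lambda p:(265+p[0]/3.5,185+p[1]/3.5)
P={1:([(501,303),(566,305),(554,464),(490,462)],.080),3:([(513,110),(565,122),(530,228),(478,212)],.060),2:([(662,122),(718,113),(745,240),(688,250)],.070),4:([(680,350),(742,357),(735,442),(670,440)],.050)}
for k,(c,z) in P.items():
    w=np.array([plane("top",*f(p),z)[:2] for p in c]); d=w[1]-w[2]+w[0]-w[3]; e=w[1]-w[0]+w[2]-w[3]
    print("P",k,w.mean(0).round(4),"len",np.linalg.norm(d)/2,np.linalg.norm(e)/2,"yaw long",np.degrees(np.arctan2(d[1],d[0])).round(1),"short", np.degrees(np.arctan2(e[0],-e[1])*-1).round(1))
_,bt=blobs(T,(5,110,60),(14,200,165),30,(400,200,490,320))
for c in bt:
    m=c[:,0].mean(0);print("topgrip",m,cv2.contourArea(c))
_,bs=blobs(S,(5,165,50),(18,255,190),40,(360,280,500,420))
for c in bs: print("side",cv2.boundingRect(c),c[:,0].mean(0),cv2.contourArea(c))
_,tp=blobs(T,(0,0,130),(180,50,255),40,(270,185,370,290))
for c in tp:
    r=cv2.boxPoints(cv2.minAreaRect(c)); w=np.array([plane("top",*p,.046)[:2] for p in r]); l=[w[1]-w[0],w[2]-w[1]]; l=max(l,key=np.linalg.norm)
    print("tape",r.mean(0),w.mean(0).round(4),np.linalg.norm(l).round(4),(np.degrees(np.arctan2(l[1],l[0]))%180).round(1))
_,ri=blobs(T,(0,100,40),(180,255,100),300,(325,265,375,305))
for c in ri:
    r=cv2.boxPoints(cv2.minAreaRect(c)); w=np.array([plane("top",*p,.018)[:2] for p in r]);print("riser",w.mean(0).round(4),[(np.linalg.norm(l).round(4),(np.degrees(np.arctan2(l[1],l[0]))%180).round(1)) for l in (w[1]-w[0],w[2]-w[1])])
```

```text
P 1 [ 0.4188 -0.2578] len 0.11623986343039089 0.047288969194138365 yaw long -4.1 short 0.6
P 3 [ 0.5795 -0.2564] len 0.08335651041431492 0.04030934294550487 yaw long -18.3 short 14.0
P 2 [ 0.5714 -0.3903] len 0.09707620646952485 0.04299882146898714 yaw long 11.3 short -10.7
P 4 [ 0.4112 -0.3969] len 0.06542453667496621 0.04750663087414894 yaw long -6.1 short 2.9
topgrip [476.25 297.9 ] 106.0
topgrip [426.92857143 291.18571429] 115.0
topgrip [474.54761905 233.4047619 ] 88.0
topgrip [420.39473684 229.63157895] 89.0
side (429, 388, 22, 28) [439.01612903 401.77419355] 332.0
side (478, 320, 19, 26) [486.8030303  332.37878788] 236.0
side (368, 306, 22, 47) [378.33333333 328.90598291] 599.5
side (418, 285, 18, 23) [426.38983051 296.01694915] 253.5
tape [294.02142 275.8424 ] [0.4609 0.0568] 0.0691 94.8
tape [349.35303 203.41179] [ 0.6566 -0.086 ] 0.0688 105.4
tape [294.5 199.5] [0.6641 0.0606] 0.0668 91.2
riser [ 0.4405 -0.0872] [(np.float64(0.0826), np.float64(101.5)), (np.float64(0.0674), np.float64(11.0))]
```

View pics/c2.png

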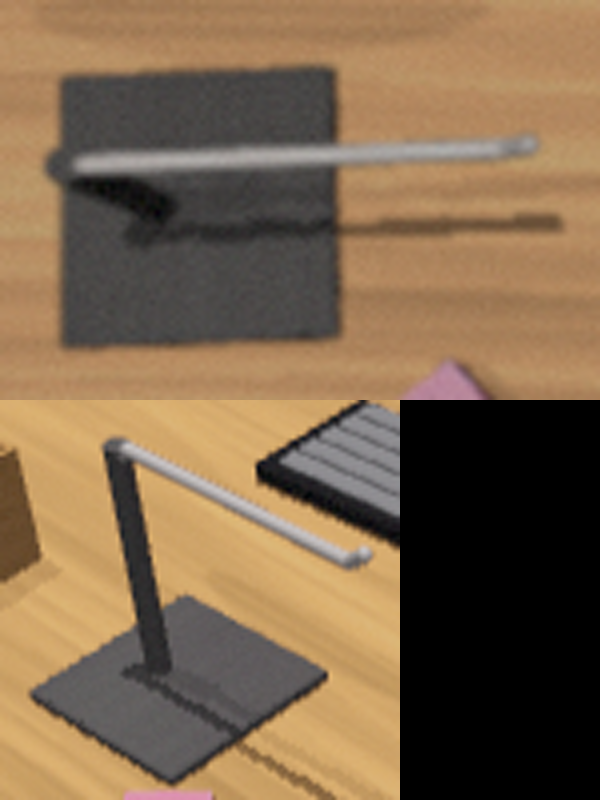

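Run:
```python
from h import *
for k,a,b in [(4,(476.2,297.9),(439,401.8)),(2,(474.5,233.4),(486.8,332.4)),(3,(420.4,229.6),(426.4,296)),(1,(421.5,292),(377,341))]:
    p,e=tri(a,b); zt={1:.177,2:.167,3:.157,4:.147}[k]-.01; print(k,p.round(4),e.round(4),"plane",plane("top",*a,zt)[:2].round(4))
ti=tri((240.6,219.2),(275,178.8)); ro=tri((147.4,222.6),(214,151)); print(ti,ro)
a=plane("top",240.6,219.2,.203);b=plane("top",147.4,222.6,.2);d=a-b;print(a,b,np.linalg.norm(d[:2]),np.degrees(np.arctan2(d[1],d[0])))
a=plane("top",135+520/5,190+149/5,.195);b=plane("top",135+80/5,190+163/5,.195);d=a-b;print(a,b,np.degrees(np.arctan2(d[1],d[0])))
```

```text
4 [ 0.4127 -0.3987  0.1271] 0.0023 plane [ 0.4134 -0.3969]
2 [ 0.5717 -0.3904  0.1494] 0.001 plane [ 0.5711 -0.3887]
3 [ 0.5794 -0.2583  0.1384] 0.0013 plane [ 0.5789 -0.2573]
1 [ 0.4243 -0.2587  0.1499] 0.0022 plane [ 0.4249 -0.2564]
(array([0.58825817, 0.18183679, 0.20409092]), np.float64(7.468923036456744e-05)) (array([0.57745535, 0.40664313, 0.1911948 ]), np.float64(0.0012528903842156727))
[0.5884238 0.1819567 0.203    ] [0.57592293 0.40441939 0.2       ] 0.22281363819088595 -86.78375444690106
[0.58789303 0.18679063 0.195     ] [0.57668292 0.39727089 0.195     ] -86.95132408534701
```

```bash
python3 -m crank '{"delta_rot":[[0,0,0],[0,0,0],[0,0,-0.1],[0,0,-0.1],[0,0,-0.1]],"travel":[[0,0,4],[0,0,3],[0.8,-3.8,0],[0.8,-3.8,0],[0.8,-3.8,0]],"fingers":[0,0,0,0,0]}' 40
python3 -m crank '{"delta_rot":[[0,0,-0.1],[0,0,-0.1],[0,0,-0.1],[0,0,-0.1],[0,0,-0.1]],"travel":[[0.8,-3.8,0],[0.8,-3.8,0],[0.8,-3.8,0],[0.8,-3.8,0],[0.8,-3.8,0]],"fingers":[0,0,0,0,0]}'
python3 -m crank '{"delta_rot":[[0,0,-0.1],[0,0,-0.1],[0,0,-0.1],[0,0,-0.07],[0,0,0]],"travel":[[0.8,-3.8,0],[0.8,-3.8,0],[0.8,-3.8,0],[0.8,-3.8,0],[0.8,-3.8,0]],"fingers":[0,0,0,0,0]}'
```

```text
t: 0.52
position: [0.2846, 0.3975, 0.3013]
eef_rot: [[0.715, 0.0, 0.699], [-0.699, 0.0, 0.715], [0.0, -1.0, 0.0]]
contact_force: [1.2, 0.1, 0.0]
opening: 1.0
t: 0.93
position: [0.3244, 0.2068, 0.301]
eef_rot: [[0.292, -0.0, 0.957], [-0.957, -0.0, 0.292], [0.0, -1.0, -0.0]]
contact_force: [0.8, 0.5, 0.1]
opening: 1.005
t: 1.35
position: [0.3645, 0.0167, 0.3013]
eef_rot: [[-0.074, 0.001, 0.997], [-0.997, -0.0, -0.074], [-0.0, -1.0, 0.001]]
contact_force: [1.6, -0.1, 0.5]
opening: 1.001
```

```bash
python3 -m crank '{"delta_rot":[[0,0,0],[0,0,0],[0,0,0],[0,0,0],[0,0,0]],"travel":[[0.8,-3.9,0],[0.8,-3.9,0],[0.8,-3.9,0],[0.8,-3.9,0],[0.8,-3.9,0]],"fingers":[0,0,0,0,0]}'
python3 -m crank '{"delta_rot":[[0,0,0],[0,0,0],[0,0,0],[0,0,0],[0,0,0]],"travel":[[0.8,-3.9,0],[0.9,-3.9,0],[0,0,-2],[0,0,-3],[0,0,-2]],"fingers":[0,0,0,0,0]}'
python3 - <<'E'
from h import *
cv2.imwrite("pics/s1.png",cv2.resize(get_image("side")[230:460,280:560,::-1],None,fx=2.5,fy=2.5))
E
```

```text
t: 1.77
position: [0.4045, -0.1786, 0.301]
eef_rot: [[-0.071, 0.0, 0.997], [-0.997, 0.0, -0.071], [-0.0, -1.0, -0.0]]
contact_force: [0.8, 0.3, 0.5]
opening: 1.0
t: 2.18
position: [0.421, -0.2548, 0.2287]
eef_rot: [[-0.072, -0.002, 0.997], [-0.997, 0.002, -0.072], [-0.002, -1.0, -0.002]]
contact_force: [-0.2, 0.4, -0.8]
opening: 1.0
```

View pics/s1.png

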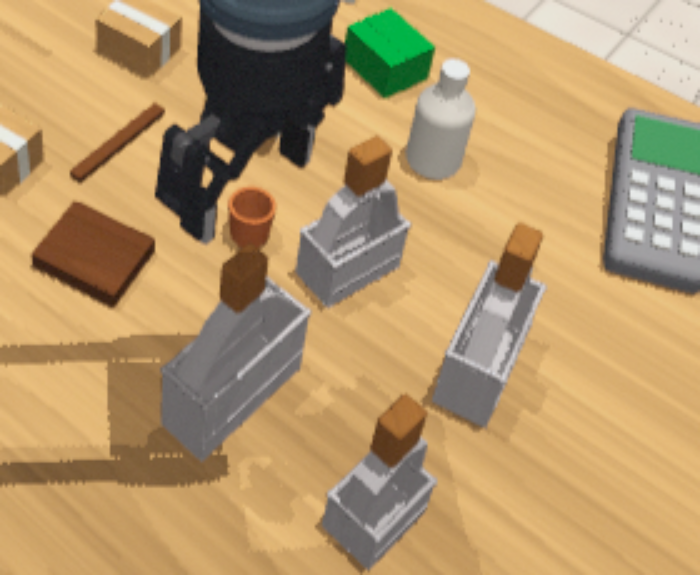

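```bash
python3 -m crank '{"delta_rot":[[0,0,0],[0,0,0],[0,0,0],[0,0,0],[0,0,0]],"travel":[[0,-0.3,-2],[0,0,-3],[0,0,-2],[0,0,-2],[0,0,0]],"fingers":[0,0,0,0,0]}' 50
python3 -m crank '{"delta_rot":[[0,0,0],[0,0,0],[0,0,0],[0,0,0],[0,0,0]],"travel":[[0,0,0],[0,0,0],[0,0,0],[0,0,0],[0,0,0]],"fingers":[255,255,255,255,255]}' 50
python3 -m crank '{"delta_rot":[[0,0,0],[0,0,0],[0,0,0],[0,0,0],[0,0,0]],"travel":[[0,0,0],[0,0,0],[0,0,1],[0,0,2],[0,0,0]],"fingers":[255,255,255,255,255]}' 50
```

```text
t: 2.65
position: [0.4198, -0.2554, 0.1378]
eef_rot: [[-0.07, -0.005, 0.998], [-0.998, 0.005, -0.07], [-0.005, -1.0, -0.005]]
contact_force: [-1.2, 0.7, -0.7]
opening: 0.997
t: 3.07
position: [0.4222, -0.2581, 0.1426]
eef_rot: [[-0.07, 0.001, 0.998], [-0.998, -0.002, -0.07], [0.001, -1.0, 0.001]]
contact_force: [-1.5, 0.4, 4.3]
opening: 0.335
t: 3.48
position: [0.4234, -0.2589, 0.1748]
eef_rot: [[-0.07, 0.004, 0.998], [-0.998, -0.004, -0.07], [0.003, -1.0, 0.004]]
contact_force: [1.2, -0.6, -1.0]
opening: 0.348
```

```bash
python3 -m crank '{"delta_rot":[[0,0,0],[0,0,0],[0,0,0],[0,0,0.06],[0,0,0.06]],"travel":[[0,0,3],[0,0,3.5],[0,3,0],[0,3.8,0],[0,3.8,0]],"fingers":[255,255,255,255,255]}' 50
python3 -m crank '{"delta_rot":[[0,0,0],[0,0,0],[0,0,0],[0,0,0],[0,0,0]],"travel":[[2.7,2.7,0],[2.7,2.7,0],[2.7,2.7,0],[2.7,2.7,0],[2.7,2.7,0]],"fingers":[255,255,255,255,255]}' 50
python3 -m crank '{"delta_rot":[[0,0,0],[0,0,0],[0,0,0],[0,0,0],[0,0,0]],"travel":[[2.7,2.7,0],[0,2.7,0],[0,2,0],[0,2,0],[0,0,0]],"fingers":[255,255,255,255,255]}' 50
python3 - <<'E'
from h import *
a=get_image("top");b=get_image("side")
cv2.imwrite("pics/s2.png",np.vstack([cv2.resize(a[180:270,140:300,::-1],(640,360)),cv2.resize(b[130:260,190:390,::-1],(640,416))])[:, :][:776])
print(manip.read_state()["position"])
E
```

```text
t: 3.9
position: [0.4218, -0.151, 0.2366]
eef_rot: [[0.05, 0.001, 0.999], [-0.999, -0.001, 0.05], [0.001, -1.0, 0.001]]
contact_force: [0.2, 0.7, -2.5]
opening: 0.342
t: 4.32
position: [0.5578, -0.0147, 0.2359]
eef_rot: [[0.05, 0.0, 0.999], [-0.999, -0.0, 0.05], [0.0, -1.0, 0.0]]
contact_force: [0.8, -0.9, -2.7]
opening: 0.346
t: 4.73
position: [0.5833, 0.0813, 0.2353]
eef_rot: [[0.053, -0.001, 0.999], [-0.999, 0.002, 0.053], [-0.002, -1.0, -0.001]]
contact_force: [0.1, 0.6, -1.4]
opening: 0.339
[0.58349703 0.07815097 0.23561981]
```

View pics/s2.png

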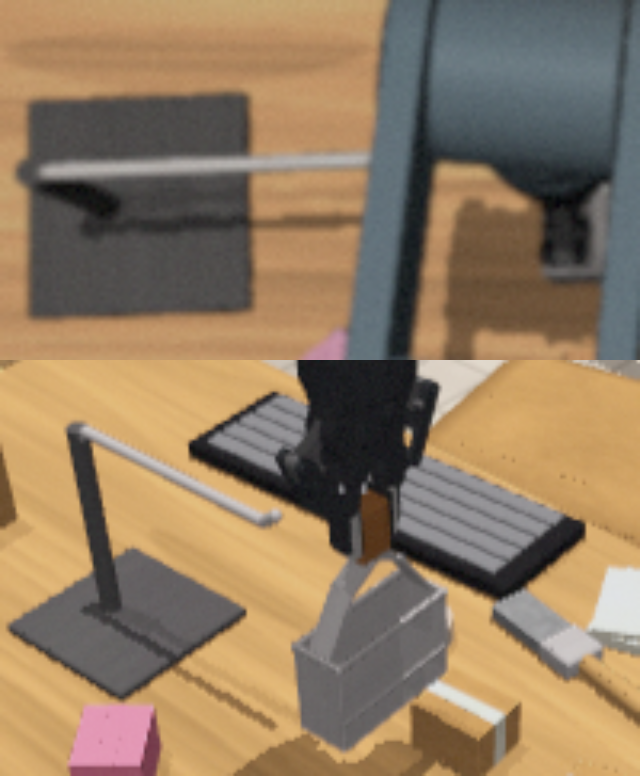

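Run:
```python
from h import *
g=lambda q:((q[0]-190)*3.2,(q[1]-130)*3.2+360)
x,y,a=.5835,.078,.2246
R=np.array([.998,.053]);D=np.array([-.053,.998])
for n,w,d,z in [("blockbot",-.015,-.01,a+.003),("blockbot",.015,-.01,a+.003),("blocktop",.015,-.01,a+.045),("rimLnear",-.058,-.022,a-.052),("rimRnear",.058,-.022,a-.052),("rimLfar",-.058,.022,a-.052),("botL",-.058,-.022,a-.132)]:
    p=np.array([x,y])+R*w+D*d; print(n,np.round(g(proj("side",[*p,z]))))
```

```text
blockbot [363. 565.]
blockbot [392. 545.]
blocktop [390. 494.]
rimLnear [337. 666.]
rimRnear [445. 586.]
rimLfar [291. 640.]
botL [343. 751.]
```

```bash
python3 -m crank '{"delta_rot":[[0,0,0],[0,0,0],[0,0,0],[0,0,0],[0,0,0]],"travel":[[0.5,2.5,0],[0.1,2.5,0],[0,2.2,0],[-0.1,2.3,0],[-0.1,2.3,0]],"fingers":[255,255,255,255,255]}' 50
python3 -m crank '{"delta_rot":[[0,0,0],[0,0,0],[0,0,0],[0,0,0],[0,0,0]],"travel":[[-0.2,3.4,0],[-0.2,3.4,0],[-0.2,3.4,0],[-0.1,2.5,0],[0,0,0]],"fingers":[255,255,255,255,255]}' 50
```

```text
t: 5.25
position: [0.588, 0.1951, 0.236]
eef_rot: [[0.048, 0.0, 0.999], [-0.999, -0.0, 0.048], [0.0, -1.0, -0.0]]
contact_force: [1.0, -0.7, -2.9]
opening: 0.343
t: 5.67
position: [0.5802, 0.3261, 0.2359]
eef_rot: [[0.053, -0.0, 0.999], [-0.999, 0.002, 0.053], [-0.002, -1.0, 0.0]]
contact_force: [0.1, -0.5, -3.1]
opening: 0.347
```

```bash
python3 -m crank '{"delta_rot":[[0,0,0],[0,0,0],[0,0,0],[0,0,0],[0,0,0]],"travel":[[-0.1,2,0],[-0.1,2.1,0],[0,0,-1],[0,0,-1],[0,0,0]],"fingers":[255,255,255,255,255]}' 50
python3 -m crank '{"delta_rot":[[0,0,0],[0,0,0],[0,0,0]],"travel":[[0,0,-0.3],[0,0,-0.2],[0,0,0]],"fingers":[255,255,255]}' 50
python3 - <<'E'
from h import *
cv2.imwrite("pics/s3.png",cv2.resize(get_image("side")[110:260,170:370,::-1],(800,600)))
E
```

```text
t: 6.08
position: [0.5781, 0.3614, 0.2128]
eef_rot: [[0.049, -0.004, 0.999], [-0.999, -0.002, 0.049], [0.002, -1.0, -0.004]]
contact_force: [-1.3, -1.2, -3.3]
opening: 0.347
t: 6.33
position: [0.5795, 0.3624, 0.2117]
eef_rot: [[0.049, 0.001, 0.999], [-0.999, -0.0, 0.049], [0.0, -1.0, 0.001]]
contact_force: [0.5, -0.3, -1.3]
opening: 0.345
```

View pics/s3.png

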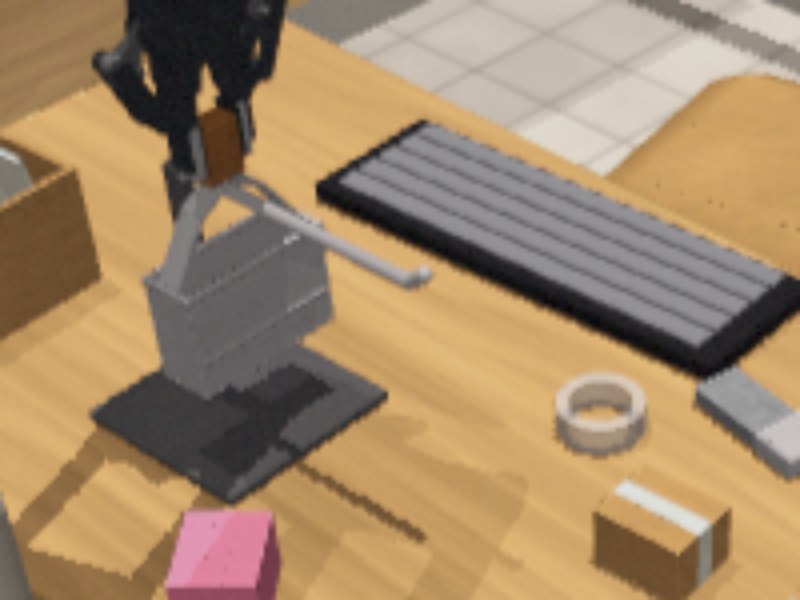

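```bash
python3 -m crank '{"delta_rot":[[0,0,0],[0,0,0],[0,0,0],[0,0,0],[0,0,0]],"travel":[[0,0.2,0.3],[-0.1,0.2,0],[0,0,-0.3],[0,0,0],[0,0,0]],"fingers":[255,255,255,255,200]}' 50
python3 -m crank '{"delta_rot":[[0,0,0],[0,0,0],[0,0,0],[0,0,0],[0,0,0]],"travel":[[0,0,0],[0,0,0],[0,0,0.5],[0,0,2.5],[0,0,3]],"fingers":[120,60,60,30,0]}' 50
python3 -m crank '{"delta_rot":[[0,0,0],[0,0,0],[0,0,0.08],[0,0,0.08],[0,0,0]],"travel":[[0,0,4],[0,-3.9,0],[0,-3.9,0],[0,-3.9,0],[0,-3.9,0]],"fingers":[0,0,0,0,0]}' 50
python3 - <<'E'
from h import *
cv2.imwrite("pics/s4.png",cv2.resize(get_image("side")[110:260,170:370,::-1],(640,480)))
E
```

```text
t: 6.8
position: [0.5783, 0.3681, 0.2121]
eef_rot: [[0.05, 0.002, 0.999], [-0.999, 0.001, 0.05], [-0.001, -1.0, 0.002]]
contact_force: [0.6, 2.1, 2.2]
opening: 0.347
t: 7.22
position: [0.5761, 0.3666, 0.2688]
eef_rot: [[0.05, -0.006, 0.999], [-0.999, -0.003, 0.05], [0.002, -1.0, -0.006]]
contact_force: [0.8, -0.1, 1.3]
opening: 0.989
t: 7.63
position: [0.5773, 0.2101, 0.3118]
eef_rot: [[0.213, 0.0, 0.977], [-0.977, -0.0, 0.213], [0.0, -1.0, 0.0]]
contact_force: [-0.5, -1.0, 0.2]
opening: 0.996
```

View pics/s4.png

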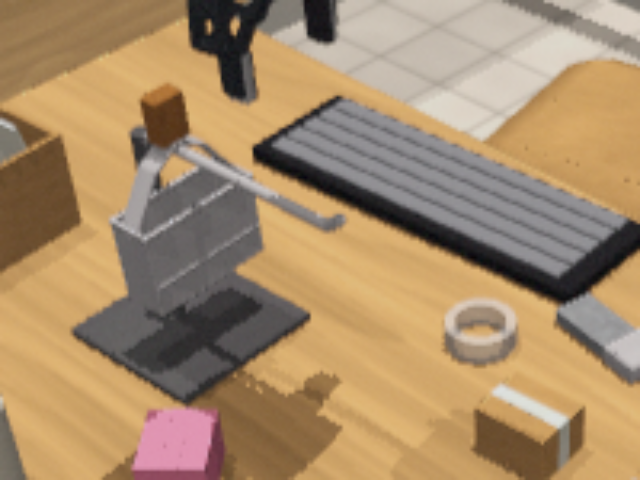

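```bash
python3 -m crank '{"delta_rot":[[0,0,0],[0,0,0],[0,0,0],[0,0,0],[0,0,0]],"travel":[[0,-4,0],[0,-4,0],[0,-4,0],[0,-4,0],[0,-4,0]],"fingers":[0,0,0,0,0]}' 50
python3 -m crank '{"delta_rot":[[0,0,0],[0,0,0],[0,0,0],[0,0,0],[0,0,0]],"travel":[[0,-4,0],[0,-4,0],[0,-4,0],[0,-4,0],[0,-4,0]],"fingers":[0,0,0,0,0]}' 50
python3 -m crank '{"delta_rot":[[0,0,0],[0,0,0],[0,0,0],[0,0,0],[0,0,0]],"travel":[[0,-4,0],[-0.2,-4,0],[-0.2,-4,0],[-0.2,-4,0],[0,-3.9,0]],"fingers":[0,0,0,0,0]}' 50
python3 -m crank '{"delta_rot":[[0,0,0],[0,0,0],[0,0,0],[0,0,0],[0,0,0]],"travel":[[0,0,-3],[0,0,-3],[0,0,-3],[0,0,-2],[0,0,0]],"fingers":[0,0,0,0,0]}' 50
```

```text
t: 8.1
position: [0.5773, 0.0097, 0.3117]
eef_rot: [[0.209, 0.0, 0.978], [-0.978, -0.0, 0.209], [0.0, -1.0, 0.0]]
contact_force: [1.5, -0.4, -0.6]
opening: 1.0
t: 8.52
position: [0.5773, -0.1905, 0.3117]
eef_rot: [[0.208, 0.0, 0.978], [-0.978, -0.0, 0.208], [0.0, -1.0, 0.0]]
contact_force: [0.1, 0.2, -0.6]
opening: 1.002
t: 8.93
position: [0.571, -0.3896, 0.3115]
eef_rot: [[0.208, -0.0, 0.978], [-0.978, 0.0, 0.208], [-0.0, -1.0, -0.0]]
contact_force: [0.9, 0.4, 0.3]
opening: 1.003
t: 9.35
position: [0.5691, -0.3854, 0.1949]
eef_rot: [[0.208, -0.008, 0.978], [-0.978, 0.007, 0.208], [-0.009, -1.0, -0.006]]
contact_force: [-0.8, 1.2, -0.7]
opening: 1.003
```

```bash
python3 -m crank '{"delta_rot":[[0,0,0],[0,0,0],[0,0,0],[0,0,0],[0,0,0]],"travel":[[0,0,-2],[0,0,-2],[0,0,-1.7],[0,0,-1],[0,0,0]],"fingers":[0,0,0,0,0]}' 50
python3 -m crank '{"delta_rot":[[0,0,0],[0,0,0],[0,0,0],[0,0,0],[0,0,0]],"travel":[[0,0,0],[0,0,0],[0,0,0],[0,0,0],[0,0,0]],"fingers":[255,255,255,255,255]}' 50
python3 -m crank '{"delta_rot":[[0,0,0],[0,0,0],[0,0,0],[0,0,0],[0,0,0]],"travel":[[0,0,0],[0,0,0],[0,0,1],[0,0,2],[0,0,3]],"fingers":[255,255,255,255,255]}' 50
```

```text
t: 9.77
position: [0.5711, -0.3868, 0.1328]
eef_rot: [[0.208, -0.002, 0.978], [-0.978, 0.002, 0.208], [-0.003, -1.0, -0.002]]
contact_force: [-0.7, 0.8, -0.3]
opening: 0.998
t: 10.18
position: [0.5726, -0.3879, 0.1357]
eef_rot: [[0.208, 0.002, 0.978], [-0.978, -0.001, 0.208], [0.002, -1.0, 0.002]]
contact_force: [-0.1, 0.1, -1.0]
opening: 0.344
t: 10.6
position: [0.5694, -0.3856, 0.1906]
eef_rot: [[0.208, -0.007, 0.978], [-0.978, 0.006, 0.208], [-0.008, -1.0, -0.005]]
contact_force: [0.4, -0.2, -3.6]
opening: 0.341
```

```bash
python3 -m crank '{"delta_rot":[[0,0,0],[0,0,0],[0,0,0],[0,0,0],[0,0,-0.08]],"travel":[[0,0,4],[0,0,4],[0,0,4],[0,0,0.5],[0,4,0]],"fingers":[255,255,255,255,255]}' 50
python3 -m crank '{"delta_rot":[[0,0,-0.075],[0,0,0],[0,0,0],[0,0,0],[0,0,0]],"travel":[[0,4,0],[0.3,4,0],[0.3,4,0],[0.3,4,0],[0.3,4,0]],"fingers":[255,255,255,255,255]}' 50
python3 -m crank '{"delta_rot":[[0,0,0],[0,0,0],[0,0,0],[0,0,0],[0,0,0]],"travel":[[0.3,4,0],[0,4,0],[0,4,0],[0,4,0],[0,4,0]],"fingers":[255,255,255,255,255]}' 50
python3 -m crank '{"delta_rot":[[0,0,0],[0,0,0],[0,0,0],[0,0,0],[0,0,0]],"travel":[[0,0,-2],[0,0,-3],[0,0,-2],[0,0,-0.9],[0,0,0]],"fingers":[255,255,255,255,255]}' 50
python3 -m crank '{"delta_rot":[[0,0,0],[0,0,0]],"travel":[[0,0,0],[0,0,0]],"fingers":[255,255]}' 50
```

```text
t: 11.02
position: [0.5715, -0.3543, 0.3231]
eef_rot: [[0.124, 0.004, 0.992], [-0.992, -0.008, 0.124], [0.009, -1.0, 0.003]]
contact_force: [-0.5, -0.4, -4.0]
opening: 0.34
t: 11.43
position: [0.5828, -0.1455, 0.3184]
eef_rot: [[0.054, -0.002, 0.999], [-0.999, 0.001, 0.054], [-0.001, -1.0, -0.002]]
contact_force: [0.6, -0.6, -1.7]
opening: 0.344
t: 11.85
position: [0.5856, 0.0543, 0.3185]
eef_rot: [[0.055, -0.002, 0.998], [-0.998, -0.0, 0.055], [-0.0, -1.0, -0.002]]
contact_force: [0.5, 0.3, -2.0]
opening: 0.341
t: 12.27
position: [0.5846, 0.0526, 0.2369]
eef_rot: [[0.055, -0.007, 0.998], [-0.998, 0.001, 0.055], [-0.001, -1.0, -0.007]]
contact_force: [-0.2, 0.5, -3.0]
opening: 0.344
t: 12.43
position: [0.5877, 0.052, 0.242]
eef_rot: [[0.054, 0.002, 0.999], [-0.999, -0.0, 0.054], [0.0, -1.0, 0.002]]
contact_force: [-0.4, 0.2, -1.8]
opening: 0.342
```

```bash
python3 -m crank '{"delta_rot":[[0,0,0],[0,0,0],[0,0,0],[0,0,0],[0,0,0]],"travel":[[0.1,3,0],[0.1,3,0],[0,2.5,0],[0,2.5,0],[0,2.5,0]],"fingers":[255,255,255,255,255]}' 50
python3 -m crank '{"delta_rot":[[0,0,0],[0,0,0],[0,0,0],[0,0,0],[0,0,0]],"travel":[[-0.2,3,0],[-0.2,3,0],[-0.2,3,0],[-0.1,2,0],[0,0,0]],"fingers":[255,255,255,255,255]}' 50
python3 -m crank '{"delta_rot":[[0,0,0],[0,0,0],[0,0,0],[0,0,0],[0,0,0]],"travel":[[0,1,0],[0,0.8,0],[0,0,-0.8],[0,0,-0.7],[0,0,0]],"fingers":[255,255,255,255,255]}' 50
python3 -m crank '{"delta_rot":[[0,0,0],[0,0,0],[0,0,0],[0,0,0],[0,0,0]],"travel":[[0,0,-0.4],[0,0,-0.4],[0,0,-0.3],[0,0,0],[0,0,0]],"fingers":[255,255,255,255,255]}' 50
python3 - <<'E'
from h import *
cv2.imwrite("pics/s5.png",cv2.resize(get_image("side")[110:260,170:370,::-1],(640,480)))
E
```

```text
t: 12.85
position: [0.5898, 0.1885, 0.2426]
eef_rot: [[0.054, 0.003, 0.999], [-0.999, 0.0, 0.054], [-0.0, -1.0, 0.003]]
contact_force: [0.7, 0.6, -2.4]
opening: 0.343
t: 13.27
position: [0.5819, 0.3017, 0.2424]
eef_rot: [[0.058, 0.003, 0.998], [-0.998, 0.003, 0.058], [-0.003, -1.0, 0.003]]
contact_force: [-0.4, 0.2, -3.0]
opening: 0.346
t: 13.68
position: [0.5809, 0.3143, 0.2227]
eef_rot: [[0.054, -0.004, 0.999], [-0.999, -0.001, 0.054], [0.001, -1.0, -0.004]]
contact_force: [0.3, -1.1, -2.6]
opening: 0.344
t: 14.1
position: [0.5823, 0.3152, 0.2145]
eef_rot: [[0.055, 0.001, 0.999], [-0.999, 0.0, 0.055], [-0.0, -1.0, 0.001]]
contact_force: [1.0, 0.4, -2.1]
opening: 0.341
```

View pics/s5.png

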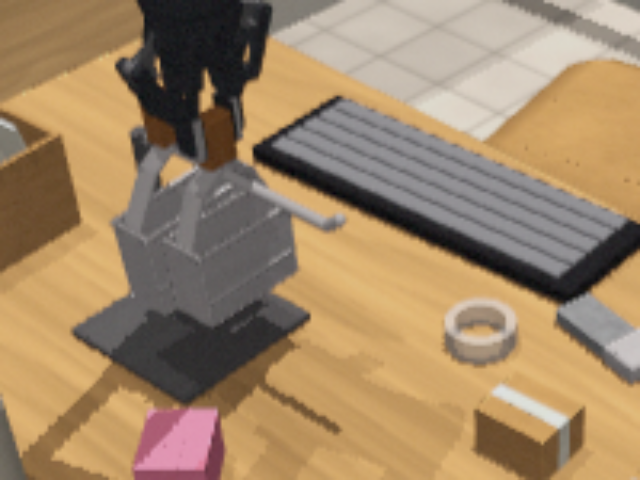

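```bash
python3 -m crank '{"delta_rot":[[0,0,0],[0,0,0],[0,0,0],[0,0,0],[0,0,0]],"travel":[[0,0,0],[0,0,0],[0,0,0],[0,0,0.5],[0,0,2.5]],"fingers":[180,120,60,60,0]}' 50
python3 -m crank '{"delta_rot":[[0,0,0],[0,0,0],[0,0,-0.1],[0,0,-0.1],[0,0,-0.1]],"travel":[[0,0,3],[0,0,3],[0,-4,0],[0,-4,0],[0,-4,0]],"fingers":[0,0,0,0,0]}' 50
python3 -m crank '{"delta_rot":[[0,0,-0.05],[0,0,0],[0,0,0],[0,0,0],[0,0,0]],"travel":[[0,-4,0],[0,-4,0],[0,-4,0],[0,-4,0],[0,-4,0]],"fingers":[0,0,0,0,0]}' 50
python3 - <<'E'
from h import *
cv2.imwrite("pics/s6.png",cv2.resize(get_image("side")[110:410,150:550,::-1],(800,600)))
E
python3 -m crank '{"delta_rot":[[0,0,0],[0,0,0],[0,0,0],[0,0,0],[0,0,0]],"travel":[[0,-4,0],[0,-4,0],[0,-4,0],[0,-4,0],[-0.2,-4,0]],"fingers":[0,0,0,0,0]}' 50
python3 -m crank '{"delta_rot":[[0,0,0],[0,0,0],[0,0,0],[0,0,0],[0,0,0]],"travel":[[0,-4,0],[0,-1.2,0],[0,0,-3],[0,0,-3],[0,0,0]],"fingers":[0,0,0,0,0]}' 50
```

```text
t: 14.57
position: [0.5792, 0.3147, 0.2399]
eef_rot: [[0.055, -0.008, 0.998], [-0.998, -0.003, 0.055], [0.002, -1.0, -0.008]]
contact_force: [-0.1, -0.5, -1.1]
opening: 0.885
t: 14.98
position: [0.5817, 0.195, 0.3058]
eef_rot: [[-0.245, 0.002, 0.97], [-0.97, 0.0, -0.245], [-0.001, -1.0, 0.002]]
contact_force: [0.9, 0.9, -0.3]
opening: 1.002
t: 15.4
position: [0.5815, -0.0062, 0.3052]
eef_rot: [[-0.29, 0.001, 0.957], [-0.957, -0.0, -0.29], [-0.0, -1.0, 0.001]]
contact_force: [1.0, -1.0, 0.2]
opening: 1.001
t: 15.87
position: [0.5798, -0.206, 0.305]
eef_rot: [[-0.29, 0.001, 0.957], [-0.957, -0.0, -0.29], [-0.0, -1.0, 0.001]]
contact_force: [0.2, 1.7, -0.1]
opening: 1.001
t: 16.28
position: [0.577, -0.2546, 0.2379]
eef_rot: [[-0.291, -0.009, 0.957], [-0.957, 0.006, -0.291], [-0.004, -1.0, -0.01]]
contact_force: [-1.2, 0.5, -2.5]
opening: 0.999
```

View pics/s6.png

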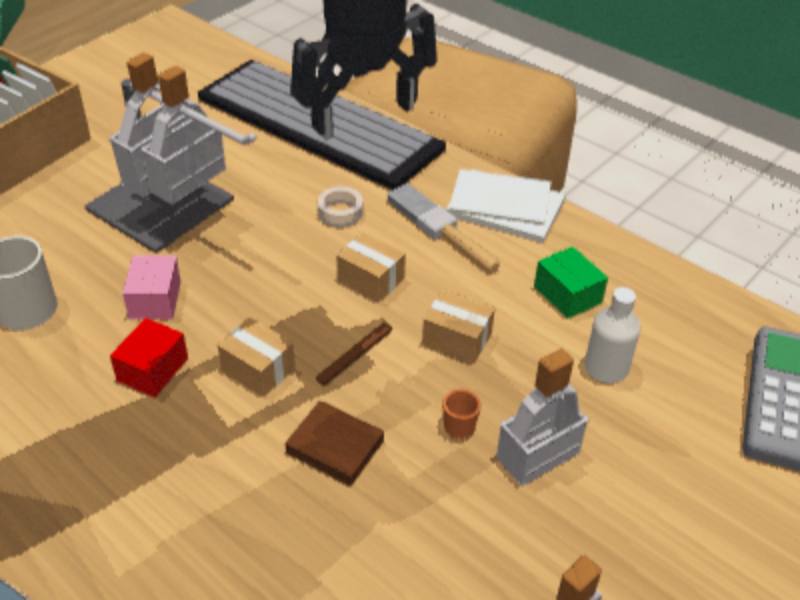

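```bash
python3 -m crank '{"delta_rot":[[0,0,0],[0,0,0],[0,0,0],[0,0,0],[0,0,0]],"travel":[[0,0,-3],[0,0,-3],[0,0,-3],[0,0,-2],[0,0,-1]],"fingers":[0,0,0,0,0]}' 50
python3 -m crank '{"delta_rot":[[0,0,0],[0,0,0],[0,0,0],[0,0,0],[0,0,0]],"travel":[[0,0,0],[0,0,0],[0,0,0],[0,0,0],[0,0,0]],"fingers":[0,255,255,255,255]}' 50
python3 -m crank '{"delta_rot":[[0,0,0],[0,0,0],[0,0,0]],"travel":[[0,0,0],[0,0,0],[0,0,0]],"fingers":[255,255,255]}' 50
```

```text
t: 16.7
position: [0.579, -0.255, 0.1224]
eef_rot: [[-0.29, -0.003, 0.957], [-0.957, 0.002, -0.29], [-0.001, -1.0, -0.004]]
contact_force: [0.5, 0.3, -0.3]
opening: 1.002
t: 17.12
position: [0.5808, -0.2571, 0.1262]
eef_rot: [[-0.291, 0.002, 0.957], [-0.957, -0.002, -0.291], [0.001, -1.0, 0.003]]
contact_force: [0.1, -0.7, -0.0]
opening: 0.457
t: 17.37
position: [0.5808, -0.2572, 0.1259]
eef_rot: [[-0.291, 0.003, 0.957], [-0.957, -0.002, -0.291], [0.001, -1.0, 0.003]]
contact_force: [0.6, -0.2, 5.8]
opening: 0.345
```

```bash
python3 -m crank '{"delta_rot":[[0,0,0],[0,0,0],[0,0,0],[0,0,0],[0,0,0]],"travel":[[0,0,1.5],[0,0,3],[0,0,4],[0,0,3],[0,2,0]],"fingers":[255,255,255,255,255]}' 50
python3 -m crank '{"delta_rot":[[0,0,0.1],[0,0,0.1],[0,0,0.1],[0,0,0.05],[0,0,0]],"travel":[[0.2,4,0],[0.2,4,0],[0.2,4,0],[0.1,4,0],[0,4,0]],"fingers":[255,255,255,255,255]}' 50
python3 -m crank '{"delta_rot":[[0,0,0],[0,0,0],[0,0,0],[0,0,0],[0,0,0]],"travel":[[0,4,0],[0,3,0],[0,2,0],[0,0,0],[0,0,0]],"fingers":[255,255,255,255,255]}' 50
```

```text
t: 17.78
position: [0.5826, -0.2412, 0.2474]
eef_rot: [[-0.293, 0.01, 0.956], [-0.956, -0.008, -0.293], [0.005, -1.0, 0.012]]
contact_force: [0.6, 0.8, -0.4]
opening: 0.346
t: 18.2
position: [0.5862, -0.0347, 0.2389]
eef_rot: [[0.057, -0.001, 0.998], [-0.998, 0.0, 0.057], [-0.0, -1.0, -0.001]]
contact_force: [0.8, -0.5, -2.0]
opening: 0.344
t: 18.62
position: [0.5863, 0.0546, 0.2389]
eef_rot: [[0.058, -0.001, 0.998], [-0.998, -0.0, 0.058], [0.0, -1.0, -0.001]]
contact_force: [-0.9, -0.4, -0.6]
opening: 0.343
```

```bash
python3 -m crank '{"delta_rot":[[0,0,0],[0,0,0],[0,0,0],[0,0,0],[0,0,0]],"travel":[[0.1,3,0],[0.1,3,0],[0,2.5,0],[0,2.5,0],[0,2.5,0]],"fingers":[255,255,255,255,255]}' 50
python3 -m crank '{"delta_rot":[[0,0,0],[0,0,0],[0,0,0],[0,0,0],[0,0,0]],"travel":[[-0.2,2.5,0],[-0.2,2.5,0],[0,1.5,0],[0,0.9,0],[0,0,0]],"fingers":[255,255,255,255,255]}' 50
python3 -m crank '{"delta_rot":[[0,0,0],[0,0,0],[0,0,0],[0,0,0],[0,0,0]],"travel":[[0,0,-0.6],[0,0,-0.6],[0,0,-0.6],[0,0,-0.4],[0,0,0]],"fingers":[255,255,255,255,255]}' 50
python3 -m crank '{"delta_rot":[[0,0,0],[0,0,0],[0,0,0],[0,0,0]],"travel":[[0,0,-0.2],[0,0,-0.2],[0,0,0],[0,0,0]],"fingers":[255,255,255,255]}' 50
```

```text
t: 19.03
position: [0.589, 0.188, 0.239]
eef_rot: [[0.053, -0.001, 0.999], [-0.999, -0.001, 0.053], [0.001, -1.0, -0.001]]
contact_force: [0.1, 0.4, -0.4]
opening: 0.345
t: 19.45
position: [0.5849, 0.263, 0.239]
eef_rot: [[0.056, -0.0, 0.998], [-0.998, -0.0, 0.056], [0.0, -1.0, -0.0]]
contact_force: [0.0, -0.6, -1.4]
opening: 0.343
t: 19.87
position: [0.5846, 0.2614, 0.216]
eef_rot: [[0.054, -0.001, 0.999], [-0.999, -0.001, 0.054], [0.001, -1.0, -0.002]]
contact_force: [-0.3, 0.4, -1.2]
opening: 0.341
t: 20.2
position: [0.5857, 0.2623, 0.2147]
eef_rot: [[0.055, 0.003, 0.998], [-0.998, 0.0, 0.055], [0.0, -1.0, 0.003]]
contact_force: [0.0, -1.3, 4.8]
opening: 0.344
```

```bash
python3 -m crank '{"delta_rot":[[0,0,0],[0,0,0],[0,0,0],[0,0,0],[0,0,0]],"travel":[[0,0,0],[0,0,0],[0,0,0],[0,0,0.5],[0,0,2.5]],"fingers":[180,120,60,60,0]}' 50
python3 -m crank '{"delta_rot":[[0,0,0],[0,0,0],[0,0,-0.05],[0,0,-0.05],[0,0,-0.03]],"travel":[[0,0,3],[0,0,3],[0,-3.9,0],[0,-3.9,0],[0,-3.9,0]],"fingers":[0,0,0,0,0]}' 50
python3 -m crank '{"delta_rot":[[0,0,0],[0,0,0],[0,0,0],[0,0,0],[0,0,0]],"travel":[[-1.2,-3.9,0],[-1.2,-3.9,0],[-1.2,-3.9,0],[-1.2,-3.9,0],[-1.2,-3.9,0]],"fingers":[0,0,0,0,0]}' 50
python3 -m crank '{"delta_rot":[[0,0,0],[0,0,0],[0,0,0],[0,0,0],[0,0,0]],"travel":[[-1.2,-3.9,0],[-1.2,-3.9,0],[-1.2,-3.9,0],[-1.2,-3.9,0],[-1.2,-3.9,0]],"fingers":[0,0,0,0,0]}' 50
python3 -m crank '{"delta_rot":[[0,0,0],[0,0,0],[0,0,0],[0,0,0],[0,0,0]],"travel":[[-1.2,-3.9,0],[-1.2,-3.9,0],[-1.2,-3.9,0],[-1.6,-3.7,0],[0,0,0]],"fingers":[0,0,0,0,0]}' 50
```

```text
t: 20.62
position: [0.5819, 0.2619, 0.2383]
eef_rot: [[0.055, -0.01, 0.998], [-0.998, -0.002, 0.055], [0.002, -1.0, -0.01]]
contact_force: [-0.3, 0.9, -2.0]
opening: 0.886
t: 21.03
position: [0.5846, 0.1451, 0.3041]
eef_rot: [[-0.075, 0.001, 0.997], [-0.997, 0.0, -0.075], [-0.0, -1.0, 0.001]]
contact_force: [0.2, -1.0, -1.0]
opening: 0.999
t: 21.45
position: [0.5238, -0.0509, 0.3034]
eef_rot: [[-0.074, -0.0, 0.997], [-0.997, 0.0, -0.074], [-0.0, -1.0, -0.0]]
contact_force: [0.9, -1.1, 0.1]
opening: 0.998
t: 21.87
position: [0.4638, -0.246, 0.3035]
eef_rot: [[-0.075, 0.0, 0.997], [-0.997, 0.0, -0.075], [-0.0, -1.0, 0.0]]
contact_force: [0.8, -0.8, 0.1]
opening: 1.002
t: 22.28
position: [0.4095, -0.4044, 0.3028]
eef_rot: [[-0.081, -0.002, 0.997], [-0.997, -0.002, -0.081], [0.002, -1.0, -0.002]]
contact_force: [-0.1, 0.3, 0.9]
opening: 0.999
```

```bash
python3 -m crank '{"delta_rot":[[0,0,0],[0,0,0],[0,0,0],[0,0,0],[0,0,0]],"travel":[[0,0.1,-3],[0,0,-4],[0,0,-4],[0,0,-3],[0,0,0]],"fingers":[0,0,0,0,0]}' 50
python3 -m crank '{"delta_rot":[[0,0,0],[0,0,0],[0,0,0],[0,0,0],[0,0,0]],"travel":[[0,0,-2],[0,0,-2],[0,0,-0.9],[0,0,0],[0,0,0]],"fingers":[0,0,0,0,0]}' 50
python3 -m crank '{"delta_rot":[[0,0,0],[0,0,0],[0,0,0],[0,0,0],[0,0,0]],"travel":[[0,0,0],[0,0,0],[0,0,0],[0,0,0],[0,0,0]],"fingers":[255,255,255,255,255]}' 50
python3 -m crank '{"delta_rot":[[0,0,0],[0,0,0]],"travel":[[0,0,0],[0,0,0]],"fingers":[255,255]}' 50
```

```text
t: 22.7
position: [0.41, -0.3931, 0.156]
eef_rot: [[-0.075, -0.007, 0.997], [-0.997, 0.011, -0.075], [-0.01, -1.0, -0.008]]
contact_force: [-1.0, 0.9, -1.5]
opening: 0.996
t: 23.12
position: [0.4133, -0.3979, 0.1155]
eef_rot: [[-0.075, 0.0, 0.997], [-0.997, -0.001, -0.075], [0.001, -1.0, 0.001]]
contact_force: [-0.7, 0.6, -0.1]
opening: 0.999
t: 23.53
position: [0.413, -0.398, 0.1152]
eef_rot: [[-0.075, 0.001, 0.997], [-0.997, -0.001, -0.075], [0.001, -1.0, 0.001]]
contact_force: [1.0, -1.1, -0.9]
opening: 0.343
t: 23.7
position: [0.413, -0.398, 0.1151]
eef_rot: [[-0.075, 0.001, 0.997], [-0.997, -0.001, -0.075], [0.001, -1.0, 0.001]]
contact_force: [-0.6, 0.5, 6.0]
opening: 0.345
```

```bash
python3 -m crank '{"delta_rot":[[0,0,0],[0,0,0],[0,0,0],[0,0,0],[0,0,0.065]],"travel":[[0,0,1.5],[0,0,3.5],[0,0,4],[0,0,3.4],[1.4,3.7,0]],"fingers":[255,255,255,255,255]}' 50
python3 -m crank '{"delta_rot":[[0,0,0.065],[0,0,0],[0,0,0],[0,0,0],[0,0,0]],"travel":[[1.6,3.7,0],[1.6,3.7,0],[1.6,3.7,0],[1.6,3.7,0],[1.6,3.7,0]],"fingers":[255,255,255,255,255]}' 50
python3 -m crank '{"delta_rot":[[0,0,0],[0,0,0],[0,0,0],[0,0,0],[0,0,0]],"travel":[[1.6,3.7,0],[1.6,3.7,0],[1.6,3.7,0],[1.6,3.7,0],[1.6,3.7,0]],"fingers":[255,255,255,255,255]}' 50
python3 -m crank '{"delta_rot":[[0,0,0],[0,0,0],[0,0,0]],"travel":[[0,3,0],[0,0,0],[0,0,0]],"fingers":[255,255,255]}' 50
python3 - <<'E'
from h import *
a=get_image("top");b=get_image("side")
cv2.imwrite("pics/s7.png",np.hstack([cv2.resize(b[120:270,170:370,::-1],(800,600))]))
E
```

```text
t: 24.12
position: [0.4276, -0.3683, 0.2464]
eef_rot: [[-0.016, 0.007, 1.0], [-1.0, -0.013, -0.015], [0.013, -1.0, 0.007]]
contact_force: [1.4, -0.0, -1.0]
opening: 0.341
t: 24.53
position: [0.5068, -0.1734, 0.2377]
eef_rot: [[0.055, -0.001, 0.999], [-0.999, 0.001, 0.055], [-0.001, -1.0, -0.001]]
contact_force: [0.8, 0.4, -2.5]
opening: 0.339
t: 24.95
position: [0.5869, 0.0116, 0.2377]
eef_rot: [[0.055, -0.001, 0.998], [-0.998, 0.0, 0.055], [-0.0, -1.0, -0.001]]
contact_force: [1.4, -0.7, -0.9]
opening: 0.346
t: 25.2
position: [0.5862, 0.0414, 0.2373]
eef_rot: [[0.059, -0.002, 0.998], [-0.998, 0.0, 0.059], [-0.0, -1.0, -0.002]]
contact_force: [-0.0, 1.1, -0.8]
opening: 0.345
```

View pics/s7.png

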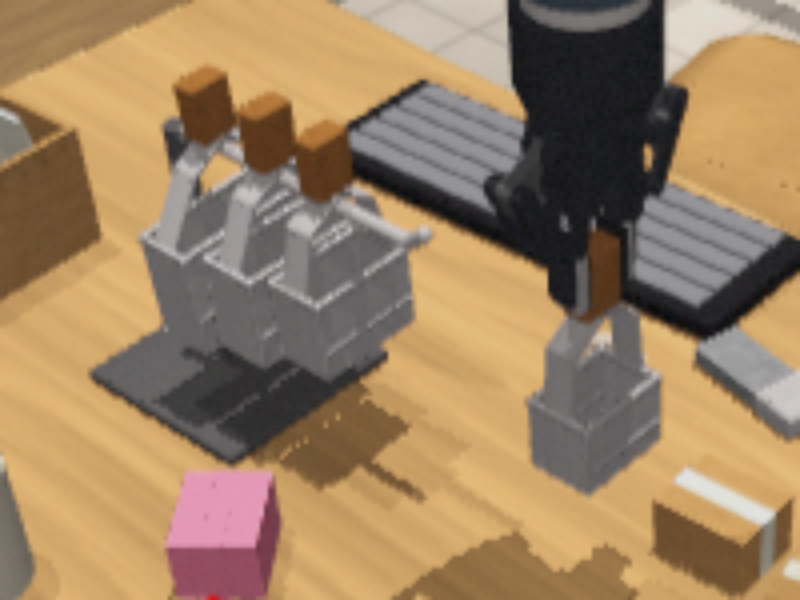

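```bash
python3 -m crank '{"delta_rot":[[0,0,0],[0,0,0],[0,0,0],[0,0,0],[0,0,0]],"travel":[[0.1,3,0.2],[0.1,3,0],[0,3,0],[0,3,0],[0,2.5,0]],"fingers":[255,255,255,255,255]}' 50
python3 -m crank '{"delta_rot":[[0,0,0],[0,0,0],[0,0,0],[0,0,0],[0,0,0]],"travel":[[-0.1,1.5,0],[-0.1,0.9,0],[0,0,-0.6],[0,0,-0.6],[0,0,-0.5]],"fingers":[255,255,255,255,255]}' 50
python3 -m crank '{"delta_rot":[[0,0,0],[0,0,0],[0,0,0],[0,0,0],[0,0,0]],"travel":[[0,0,-0.4],[0,0,-0.3],[0,0,-0.2],[0,0,0],[0,0,0]],"fingers":[255,255,255,255,255]}' 50
```

```text
t: 25.72
position: [0.5889, 0.1844, 0.2402]
eef_rot: [[0.053, -0.0, 0.999], [-0.999, 0.0, 0.053], [-0.0, -1.0, -0.0]]
contact_force: [0.2, -0.0, -1.2]
opening: 0.343
t: 26.13
position: [0.5867, 0.2068, 0.2221]
eef_rot: [[0.053, -0.001, 0.999], [-0.999, -0.001, 0.053], [0.001, -1.0, -0.001]]
contact_force: [-0.8, -0.6, -1.5]
opening: 0.346
t: 26.55
position: [0.5877, 0.2079, 0.2149]
eef_rot: [[0.054, 0.002, 0.999], [-0.999, -0.0, 0.054], [0.0, -1.0, 0.002]]
contact_force: [2.7, -1.4, 1.1]
opening: 0.345
```

```bash
python3 -m crank '{"delta_rot":[[0,0,0],[0,0,0],[0,0,0],[0,0,0],[0,0,0]],"travel":[[0,0.3,0],[0,0,0],[0,0,0],[0,0,0],[0,0,0]],"fingers":[255,255,180,120,60]}' 50
python3 -m crank '{"delta_rot":[[0,0,0],[0,0,0],[0,0,0],[0,0,0],[0,0,0]],"travel":[[0,0,0.5],[0,0,2.5],[0,0,3],[0,0,4],[0,0,4]],"fingers":[60,0,0,0,0]}' 50
python3 -m crank '{"delta_rot":[[0,0,0],[0,0,0],[0,0,0],[0,0,0],[0,0,0]],"travel":[[-4,0.5,0],[-4,0.5,0],[-4,0.5,0],[-4,0.5,0],[0,0,0]],"fingers":[0,0,0,0,0]}' 50
cat > look.py <<'E'
from h import *
import sys
T=get_image("top");S=get_image("side");n=sys.argv[1]
cv2.imwrite(f"pics/{n}t.png",T[:,:,::-1]);cv2.imwrite(f"pics/{n}s.png",S[:,:,::-1])
def rect(c,z):
    r=cv2.boxPoints(cv2.minAreaRect(c)); w=np.array([plane("top",*p,z)[:2] for p in r]); l=max([w[1]-w[0],w[2]-w[1]],key=np.linalg.norm)
    return r.mean(0).round(1),w.mean(0).round(4),np.linalg.norm(l).round(4),(np.degrees(np.arctan2(l[1],l[0]))%180).round(1)
zt=float(sys.argv[2]) if len(sys.argv)>2 else .046
for c in blobs(T,(0,0,130),(180,50,255),40,(270,185,375,305))[1]: print("tape",rect(c,.046),rect(c,zt)[1] if zt!=.046 else "")
for c in blobs(T,(0,100,40),(180,255,100),300,(325,265,375,305))[1]: print("riser",rect(c,.02))
E
python3 look.py s8
python3 - <<'E'
import cv2,numpy as np
a=cv2.imread("pics/s8t.png")[180:320,130:390];b=cv2.imread("pics/s8s.png")[110:310,160:420]
cv2.imwrite("pics/s8.png",np.vstack([cv2.resize(a,(520,280),interpolation=2),cv2.resize(b,(416,320)) if 0 else np.pad(cv2.resize(b,(416,320)),((0,0),(0,104),(0,0)))]))
E
```

```text
t: 26.97
position: [0.586, 0.2118, 0.2137]
eef_rot: [[0.055, -0.002, 0.998], [-0.998, 0.0, 0.055], [-0.0, -1.0, -0.002]]
contact_force: [0.3, 0.2, 0.5]
opening: 0.611
t: 27.38
position: [0.5857, 0.2116, 0.3549]
eef_rot: [[0.055, -0.003, 0.998], [-0.998, -0.0, 0.055], [0.0, -1.0, -0.003]]
contact_force: [1.3, -0.1, -0.1]
opening: 1.0
t: 27.8
position: [0.4204, 0.2326, 0.3543]
eef_rot: [[0.058, -0.003, 0.998], [-0.998, 0.001, 0.058], [-0.001, -1.0, -0.003]]
contact_force: [0.2, 0.3, -0.2]
opening: 1.002
tape (array([294.4, 276. ], dtype=float32), array([0.4606, 0.0557]), np.float64(0.0663), np.float64(94.4)) 
tape (array([349.1, 203.6], dtype=float32), array([ 0.6562, -0.0855]), np.float64(0.069), np.float64(104.6)) 
tape (array([311.5, 197.8], dtype=float32), array([0.6696, 0.0153]), np.float64(0.0678), np.float64(95.4)) 
riser (array([348. , 284.9], dtype=float32), array([ 0.4405, -0.0872]), np.float64(0.0823), np.float64(101.5))
```

View pics/s8.png

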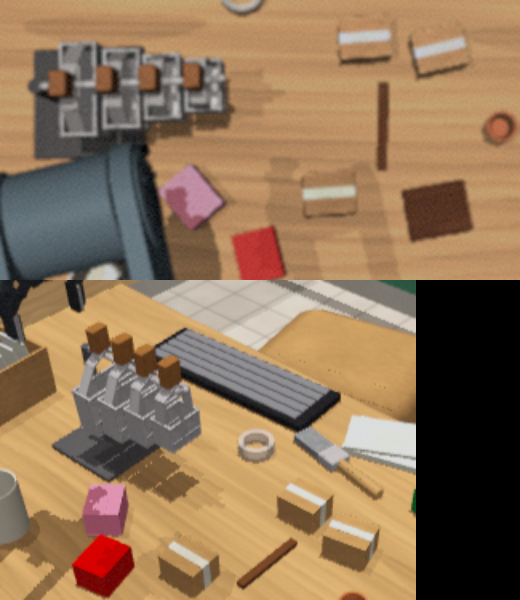

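```bash
python3 -m crank '{"delta_rot":[[0,0,0.025],[0,0,0],[0,0,0],[0,0,0],[0,0,0]],"travel":[[0.7,-3.5,0],[0.7,-3.5,0],[0.7,-3.5,0],[0.7,-3.5,0],[0.7,-3.5,0]],"fingers":[0,0,0,0,20]}' 30
python3 -m crank '{"delta_rot":[[0,0,0],[0,0,0],[0,0,0],[0,0,0],[0,0,0]],"travel":[[0,0,-4],[0,0,-4],[0,0,-4],[0,0,-4],[0,0,-4]],"fingers":[20,20,20,20,20]}'
python3 -m crank '{"delta_rot":[[0,0,0],[0,0,0],[0,0,0],[0,0,0],[0,0,0]],"travel":[[0,0,-3],[0,0,-2],[0,0,0],[0,0,0],[0,0,0]],"fingers":[20,20,20,20,20]}'
```

```text
t: 28.32
position: [0.4627, 0.0544, 0.3544]
eef_rot: [[0.08, 0.0, 0.997], [-0.997, 0.0, 0.08], [-0.0, -1.0, 0.0]]
contact_force: [1.6, 0.5, -0.3]
opening: 0.925
t: 28.73
position: [0.4626, 0.0557, 0.1527]
eef_rot: [[0.079, 0.001, 0.997], [-0.997, -0.0, 0.079], [0.0, -1.0, 0.001]]
contact_force: [0.2, -0.6, 0.1]
opening: 0.92
t: 29.15
position: [0.4634, 0.056, 0.1056]
eef_rot: [[0.079, 0.002, 0.997], [-0.997, -0.0, 0.079], [0.0, -1.0, 0.002]]
contact_force: [0.4, 0.7, 0.1]
opening: 0.919
```

```bash
python3 -m crank '{"delta_rot":[[0,0,0],[0,0,0],[0,0,0],[0,0,0],[0,0,0]],"travel":[[-0.3,0,-3],[0,0,-3],[0,0,-2],[0,0,-1.2],[0,0,0]],"fingers":[20,20,20,20,20]}'
python3 -m crank '{"delta_rot":[[0,0,0],[0,0,0],[0,0,0],[0,0,0],[0,0,0]],"travel":[[0,0,0],[0,0,0],[0,0,0],[0,0,0],[0,0,0]],"fingers":[20,255,255,255,255]}' 30
python3 -m crank '{"delta_rot":[[0,0,0],[0,0,0],[0,0,0],[0,0,0],[0,0,0]],"travel":[[0,0,0],[0,0,1.5],[0,0,2.5],[0,0,2],[0,0,0]],"fingers":[255,255,255,255,255]}' 30
```

```text
t: 29.57
position: [0.4588, 0.0564, 0.0118]
eef_rot: [[0.08, -0.001, 0.997], [-0.997, 0.0, 0.08], [-0.0, -1.0, -0.001]]
contact_force: [-1.3, 0.1, 0.8]
opening: 0.924
t: 29.98
position: [0.4609, 0.0562, 0.0143]
eef_rot: [[0.08, 0.004, 0.997], [-0.997, -0.001, 0.08], [0.001, -1.0, 0.004]]
contact_force: [-0.5, 0.2, 6.0]
opening: 0.653
t: 30.4
position: [0.4622, 0.0561, 0.0768]
eef_rot: [[0.08, 0.008, 0.997], [-0.997, -0.001, 0.08], [0.002, -1.0, 0.008]]
contact_force: [1.1, 0.3, -0.8]
opening: 0.65
```

```bash
python3 -m crank '{"delta_rot":[[0,0,0.06],[0,0,0.06],[0,0,0],[0,0,0],[0,0,0]],"travel":[[-0.5,-3.6,0],[-0.5,-3.6,0],[-0.5,-3.6,0],[-0.5,-3.5,0],[0,0,0]],"fingers":[255,255,255,255,255]}'
python3 -m crank '{"delta_rot":[[0,0,0],[0,0,0],[0,0,0],[0,0,0],[0,0,0]],"travel":[[0,0,-1],[0,0,-1],[0,0,-0.9],[0,0,0],[0,0,0]],"fingers":[255,255,255,255,255]}'
python3 -m crank '{"delta_rot":[[0,0,0],[0,0,0],[0,0,0]],"travel":[[0,0,0],[0,0,0],[0,0,0]],"fingers":[255,255,255]}'
```

```text
t: 30.82
position: [0.4389, -0.0919, 0.0728]
eef_rot: [[0.194, 0.002, 0.981], [-0.981, -0.003, 0.194], [0.003, -1.0, 0.001]]
contact_force: [0.4, 0.7, -1.4]
opening: 0.652
t: 31.23
position: [0.4378, -0.0849, 0.042]
eef_rot: [[0.201, -0.003, 0.98], [-0.98, 0.001, 0.201], [-0.002, -1.0, -0.002]]
contact_force: [-0.9, 0.5, -0.2]
opening: 0.647
t: 31.48
position: [0.4393, -0.0863, 0.0437]
eef_rot: [[0.199, 0.001, 0.98], [-0.98, -0.0, 0.199], [0.001, -1.0, 0.001]]
contact_force: [0.3, 0.3, -1.1]
opening: 0.648
```

```bash
python3 -m crank '{"delta_rot":[[0,0,0],[0,0,0],[0,0,0],[0,0,0],[0,0,0]],"travel":[[0.1,-0.1,-0.4],[0,0,-0.3],[0,0,-0.2],[0,0,0],[0,0,0]],"fingers":[255,255,255,255,255]}'
python3 -m crank '{"delta_rot":[[0,0,0],[0,0,0],[0,0,0],[0,0,0],[0,0,0]],"travel":[[0,0,-0.1],[0,0,0],[0,0,0],[0,0,0],[0,0,0]],"fingers":[255,255,180,80,20]}'
python3 -m crank '{"delta_rot":[[0,0,0],[0,0,0],[0,0,0],[0,0,-0.05],[0,0,-0.05]],"travel":[[0,0,0.5],[0,0,3],[0,0,4],[3.5,0,4],[3.5,2,2]],"fingers":[20,20,20,20,20]}'
python3 -m crank '{"delta_rot":[[0,0,0],[0,0,0],[0,0,0],[0,0,0],[0,0,0]],"travel":[[3.5,2,0],[3.5,2,0],[3.5,2,0],[3,2,0],[2.3,0.2,0]],"fingers":[20,20,20,20,20]}'
python3 look.py s9 .066
```

```text
t: 31.9
position: [0.4398, -0.0876, 0.0342]
eef_rot: [[0.199, 0.0, 0.98], [-0.98, -0.0, 0.199], [0.0, -1.0, 0.0]]
contact_force: [0.7, -0.6, 0.1]
opening: 0.649
t: 32.32
position: [0.44, -0.0877, 0.0334]
eef_rot: [[0.199, 0.001, 0.98], [-0.98, -0.0, 0.199], [0.0, -1.0, 0.0]]
contact_force: [-0.5, -0.2, 0.1]
opening: 0.808
t: 32.73
position: [0.5011, -0.0714, 0.1626]
eef_rot: [[0.094, 0.005, 0.996], [-0.996, -0.003, 0.094], [0.004, -1.0, 0.004]]
contact_force: [1.1, -1.1, 0.6]
opening: 0.917
t: 33.15
position: [0.6596, 0.0167, 0.1581]
eef_rot: [[0.103, 0.001, 0.995], [-0.995, 0.001, 0.103], [-0.001, -1.0, 0.001]]
contact_force: [0.2, -0.3, -0.1]
opening: 0.922
tape (array([349.2, 285.4], dtype=float32), array([ 0.4389, -0.0886]), np.float64(0.0706), np.float64(101.0)) [ 0.4386 -0.0874]
tape (array([349.1, 203.5], dtype=float32), array([ 0.6565, -0.0854]), np.float64(0.0675), np.float64(105.4)) [ 0.6533 -0.0843]
```

```bash
python3 -m crank '{"delta_rot":[[0,0,0],[0,0,0],[0,0,0],[0,0,0]],"travel":[[0,0,-3],[0,0,-2],[0,0,0],[0,0,0]],"fingers":[20,20,20,20]}'
```

```text
t: 33.58
position: [0.6559, 0.0129, 0.1069]
eef_rot: [[0.099, -0.004, 0.995], [-0.995, 0.001, 0.099], [-0.001, -1.0, -0.004]]
contact_force: [0.4, -1.0, 0.2]
opening: 0.921
```

```bash
python3 -m crank '{"delta_rot":[[0,0,0],[0,0,0],[0,0,0],[0,0,0],[0,0,0]],"travel":[[1.2,0.2,0],[0,0,-2],[0,0,-2],[0,0,0],[0,0,0]],"fingers":[20,20,20,20,20]}'
```

```text
t: 34.0
position: [0.6693, 0.0148, 0.0688]
eef_rot: [[0.1, -0.001, 0.995], [-0.995, 0.0, 0.1], [-0.0, -1.0, -0.001]]
contact_force: [-0.1, -0.2, 0.3]
opening: 0.923
```

```bash
python3 -m crank '{"delta_rot":[[0,0,0],[0,0,0],[0,0,0],[0,0,0],[0,0,0]],"travel":[[0,0,-2],[0,0,-2],[0,0,-1.4],[0,0,0],[0,0,0]],"fingers":[20,20,20,20,20]}'
python3 -m crank '{"delta_rot":[[0,0,0],[0,0,0],[0,0,0],[0,0,0],[0,0,0]],"travel":[[0,0,0],[0,0,0],[0,0,0],[0,0,0],[0,0,0]],"fingers":[20,255,255,255,255]}' 30
python3 -m crank '{"delta_rot":[[0,0,0],[0,0,0],[0,0,0],[0,0,0],[0,0,0]],"travel":[[0,0,0],[0,0,2],[0,0,3],[0,0,3],[0,0,3]],"fingers":[255,255,255,255,255]}' 30
```

```text
t: 34.42
position: [0.6697, 0.0149, 0.0147]
eef_rot: [[0.1, -0.0, 0.995], [-0.995, 0.0, 0.1], [-0.0, -1.0, -0.0]]
contact_force: [-0.4, -0.4, -0.4]
opening: 0.92
t: 34.83
position: [0.6708, 0.0148, 0.0158]
eef_rot: [[0.1, 0.002, 0.995], [-0.995, -0.0, 0.1], [0.001, -1.0, 0.002]]
contact_force: [0.4, -0.3, 6.2]
opening: 0.648
t: 35.25
position: [0.669, 0.0151, 0.1248]
eef_rot: [[0.1, -0.002, 0.995], [-0.995, 0.0, 0.1], [-0.0, -1.0, -0.002]]
contact_force: [2.0, -0.0, -2.1]
opening: 0.65
```

```bash
python3 -m crank '{"delta_rot":[[0,0,0.05],[0,0,0.05],[0,0,0],[0,0,0],[0,0,0]],"travel":[[-3.2,-1.5,0],[-3.2,-1.5,0],[-3.2,-1.5,0],[-3.2,-1.5,0],[-3.2,-1.5,0]],"fingers":[255,255,255,255,255]}'
python3 -m crank '{"delta_rot":[[0,0,0],[0,0,0],[0,0,0],[0,0,0],[0,0,0]],"travel":[[-3.2,-1.5,0],[-2.8,-1.2,0],[-1,0,0],[0,0,0],[0,0,0]],"fingers":[255,255,255,255,255]}'
python3 -m crank '{"delta_rot":[[0,0,0],[0,0,0],[0,0,0]],"travel":[[0,0,-1.5],[0,0,-1.5],[0,0,0]],"fingers":[255,255,255]}'
```

```text
t: 35.67
position: [0.5078, -0.0603, 0.124]
eef_rot: [[0.199, -0.0, 0.98], [-0.98, -0.0, 0.199], [0.0, -1.0, -0.0]]
contact_force: [-0.1, -1.1, -0.9]
opening: 0.652
t: 36.08
position: [0.4401, -0.0871, 0.1246]
eef_rot: [[0.198, 0.001, 0.98], [-0.98, -0.0, 0.198], [0.001, -1.0, 0.001]]
contact_force: [0.9, -0.3, -1.6]
opening: 0.648
t: 36.33
position: [0.4393, -0.0859, 0.0921]
eef_rot: [[0.2, -0.003, 0.98], [-0.98, 0.002, 0.2], [-0.002, -1.0, -0.002]]
contact_force: [-1.0, 0.4, -1.4]
opening: 0.649
```

```bash
python3 -m crank '{"delta_rot":[[0,0,0],[0,0,0],[0,0,0],[0,0,0],[0,0,0]],"travel":[[0,0,-0.5],[0,0,-0.4],[0,0,-0.3],[0,0,0],[0,0,0]],"fingers":[255,255,255,255,255]}'
```

```text
t: 36.75
position: [0.4399, -0.087, 0.0823]
eef_rot: [[0.199, 0.0, 0.98], [-0.98, -0.0, 0.199], [0.0, -1.0, 0.0]]
contact_force: [0.7, -0.3, -1.2]
opening: 0.651
```

```bash
python3 -m crank '{"delta_rot":[[0,0,0],[0,0,0],[0,0,0],[0,0,0],[0,0,0]],"travel":[[0,0,-0.1],[0,0,0],[0,0,0],[0,0,0],[0,0,0]],"fingers":[255,255,180,80,20]}'
python3 -m crank '{"delta_rot":[[0,0,0],[0,0,0],[0,0,0],[0,0,0.03],[0,0,0.03]],"travel":[[0,0,0.5],[0,0,3],[0,0,3],[3,0,2],[3,0,0]],"fingers":[20,20,20,20,20]}'
python3 -m crank '{"delta_rot":[[0,0,0],[0,0,0],[0,0,0],[0,0,0],[0,0,0]],"travel":[[3.1,0,0],[3.1,0,0],[3.1,0,0],[3.1,0.1,0],[3.1,0.1,0]],"fingers":[20,20,20,20,20]}'
python3 -m crank '{"delta_rot":[[0,0,0],[0,0,0]],"travel":[[0,0,0],[0,0,0]],"fingers":[20,20]}'
python3 look.py s10 .112
```

```text
t: 37.17
position: [0.4397, -0.0871, 0.0813]
eef_rot: [[0.199, 0.0, 0.98], [-0.98, -0.0, 0.199], [0.0, -1.0, 0.0]]
contact_force: [-0.8, -0.2, 0.9]
opening: 0.81
t: 37.58
position: [0.5027, -0.0882, 0.1718]
eef_rot: [[0.258, 0.008, 0.966], [-0.966, -0.004, 0.258], [0.006, -1.0, 0.007]]
contact_force: [0.8, -0.9, 2.2]
opening: 0.922
t: 38.0
position: [0.656, -0.0849, 0.1662]
eef_rot: [[0.257, -0.0, 0.966], [-0.966, -0.0, 0.257], [-0.0, -1.0, -0.0]]
contact_force: [0.1, -0.5, 0.4]
opening: 0.924
t: 38.17
position: [0.6552, -0.0848, 0.1653]
eef_rot: [[0.258, -0.001, 0.966], [-0.966, 0.0, 0.258], [-0.001, -1.0, -0.001]]
contact_force: [-0.7, -0.8, -0.6]
opening: 0.924
```

```bash
python3 -m crank '{"delta_rot":[[0,0,0],[0,0,0],[0,0,0],[0,0,0],[0,0,0]],"travel":[[0,0,-3],[0,0,-3],[0,0,-3],[0,0,-2],[0,0,0]],"fingers":[20,20,20,20,20]}'
python3 -m crank '{"delta_rot":[[0,0,0],[0,0,0],[0,0,0],[0,0,0],[0,0,0]],"travel":[[0,0,-2],[0,0,-1.4],[0,0,-0.7],[0,0,0],[0,0,0]],"fingers":[20,20,20,20,20]}'
python3 -m crank '{"delta_rot":[[0,0,0],[0,0,0],[0,0,0],[0,0,0],[0,0,0]],"travel":[[0,0,0],[0,0,0],[0,0,0],[0,0,0],[0,0,0]],"fingers":[20,255,255,255,255]}' 30
python3 -m crank '{"delta_rot":[[0,0,0],[0,0,0],[0,0,0],[0,0,0],[0,0,0]],"travel":[[0,0,0],[0,0,3],[0,0,4],[0,0,4],[0,0,4]],"fingers":[255,255,255,255,255]}' 30
python3 -m crank '{"delta_rot":[[0,0,0],[0,0,0]],"travel":[[0,0,0],[0,0,0]],"fingers":[255,255]}'
```

```text
t: 38.68
position: [0.6498, -0.084, 0.0513]
eef_rot: [[0.257, -0.009, 0.967], [-0.967, 0.003, 0.257], [-0.005, -1.0, -0.008]]
contact_force: [-1.2, -0.3, -0.8]
opening: 0.919
t: 39.1
position: [0.6546, -0.085, 0.0157]
eef_rot: [[0.257, 0.0, 0.966], [-0.966, 0.0, 0.257], [-0.0, -1.0, 0.0]]
contact_force: [-0.1, -0.6, 0.5]
opening: 0.92
t: 39.52
position: [0.6556, -0.0852, 0.0164]
eef_rot: [[0.257, 0.002, 0.966], [-0.966, -0.001, 0.257], [0.001, -1.0, 0.002]]
contact_force: [-0.8, 0.2, 6.3]
opening: 0.65
t: 39.93
position: [0.6537, -0.0847, 0.1658]
eef_rot: [[0.257, -0.002, 0.966], [-0.966, 0.001, 0.257], [-0.001, -1.0, -0.002]]
contact_force: [-0.2, 0.3, -0.3]
opening: 0.651
t: 40.1
position: [0.6566, -0.0856, 0.1689]
eef_rot: [[0.257, 0.006, 0.966], [-0.966, -0.002, 0.257], [0.004, -1.0, 0.006]]
contact_force: [-0.1, 0.5, -2.1]
opening: 0.652
```

```bash
python3 -m crank '{"delta_rot":[[0,0,-0.03],[0,0,-0.03],[0,0,0],[0,0,0],[0,0,0]],"travel":[[-3.1,-0.1,0],[-3.1,-0.1,0],[-3.1,0,0],[-3.1,0,0],[-3.1,0,0]],"fingers":[255,255,255,255,255]}'
python3 -m crank '{"delta_rot":[[0,0,0],[0,0,0],[0,0,0],[0,0,0],[0,0,0]],"travel":[[-3,0,0],[-2.7,0,0],[-0.3,0,0],[0,0,0],[0,0,0]],"fingers":[255,255,255,255,255]}'
python3 -m crank '{"delta_rot":[[0,0,0],[0,0,0],[0,0,0],[0,0,0],[0,0,0]],"travel":[[0,0,-1],[0,0,-1],[0,0,-0.6],[0,0,0],[0,0,0]],"fingers":[255,255,255,255,255]}'
```

```text
t: 40.52
position: [0.4966, -0.0862, 0.1626]
eef_rot: [[0.199, -0.004, 0.98], [-0.98, 0.002, 0.199], [-0.003, -1.0, -0.004]]
contact_force: [0.2, -0.8, -0.8]
opening: 0.65
t: 40.93
position: [0.4396, -0.087, 0.1645]
eef_rot: [[0.198, -0.001, 0.98], [-0.98, 0.0, 0.198], [-0.001, -1.0, -0.0]]
contact_force: [0.9, 0.1, -1.6]
opening: 0.648
t: 41.35
position: [0.4392, -0.0867, 0.138]
eef_rot: [[0.199, -0.002, 0.98], [-0.98, 0.001, 0.199], [-0.002, -1.0, -0.002]]
contact_force: [0.0, -0.8, -1.5]
opening: 0.649
```

```bash
python3 -m crank '{"delta_rot":[[0,0,0],[0,0,0],[0,0,0],[0,0,0],[0,0,0]],"travel":[[0.1,0,-0.5],[0,0,-0.3],[0,0,-0.1],[0,0,-0.1],[0,0,0]],"fingers":[255,255,255,255,255]}'
python3 - <<'E'
from h import *
cv2.imwrite("pics/s11.png",cv2.resize(get_image("side")[200:380,230:430,::-1],(660,594),interpolation=2))
E
```

```text
t: 41.77
position: [0.4406, -0.087, 0.1291]
eef_rot: [[0.199, -0.0, 0.98], [-0.98, 0.0, 0.199], [-0.0, -1.0, -0.0]]
contact_force: [-0.1, 0.6, -1.0]
opening: 0.65
```

View pics/s11.png

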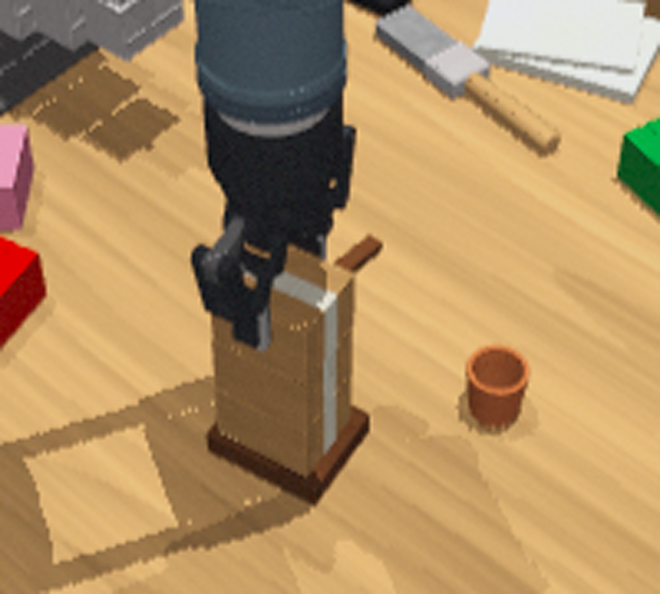

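```bash
python3 -m crank '{"delta_rot":[[0,0,0],[0,0,0],[0,0,0],[0,0,0],[0,0,0]],"travel":[[0,0,-0.1],[0,0,0],[0,0,0],[0,0,0],[0,0,0]],"fingers":[255,255,180,80,20]}'
python3 -m crank '{"delta_rot":[[0,0,0],[0,0,0],[0,0,0],[0,0,0],[0,0,0]],"travel":[[0,0,0.5],[0,0,3],[0,0,4],[0,0,4],[0,0,4]],"fingers":[20,20,20,20,20]}'
python3 -m crank '{"delta_rot":[[0,0,0],[0,0,0],[0,0,0],[0,0,0],[0,0,0]],"travel":[[0,4,0],[0,4,0],[0,4,0],[0,4,0],[0,4,0]],"fingers":[20,20,20,20,20]}'
python3 -m crank '{"delta_rot":[[0,0,0],[0,0,0],[0,0,0],[0,0,0],[0,0,0]],"travel":[[-0.5,4,0],[-0.5,4,0],[-0.5,2,0],[0,0,0],[0,0,0]],"fingers":[20,20,20,20,20]}'
python3 look.py s12 .158
python3 - <<'E'
import cv2,numpy as np
a=cv2.imread("pics/s12t.png")[180:320,130:390];b=cv2.imread("pics/s12s.png")[120:360,160:460]
cv2.imwrite("pics/s12.png",np.vstack([cv2.resize(a,(520,280),interpolation=2),cv2.resize(b,(520,312))]))
E
```

```text
t: 42.23
position: [0.4408, -0.0871, 0.1283]
eef_rot: [[0.199, 0.0, 0.98], [-0.98, -0.0, 0.199], [0.0, -1.0, 0.0]]
contact_force: [0.5, -0.3, 0.4]
opening: 0.814
t: 42.65
position: [0.4402, -0.0867, 0.2853]
eef_rot: [[0.199, -0.0, 0.98], [-0.98, 0.0, 0.199], [-0.0, -1.0, -0.0]]
contact_force: [0.8, -0.6, 0.5]
opening: 0.916
t: 43.07
position: [0.4404, 0.1147, 0.284]
eef_rot: [[0.198, 0.001, 0.98], [-0.98, -0.0, 0.198], [0.0, -1.0, 0.001]]
contact_force: [1.4, -0.9, -0.5]
opening: 0.924
t: 43.48
position: [0.4252, 0.2139, 0.2835]
eef_rot: [[0.202, 0.0, 0.979], [-0.979, -0.0, 0.202], [0.0, -1.0, 0.0]]
contact_force: [-0.5, -0.8, -0.9]
opening: 0.918
tape (array([351.9, 284.3], dtype=float32), array([ 0.4418, -0.0958]), np.float64(0.0753), np.float64(101.4)) [ 0.44   -0.0885]
```

View pics/s12.png

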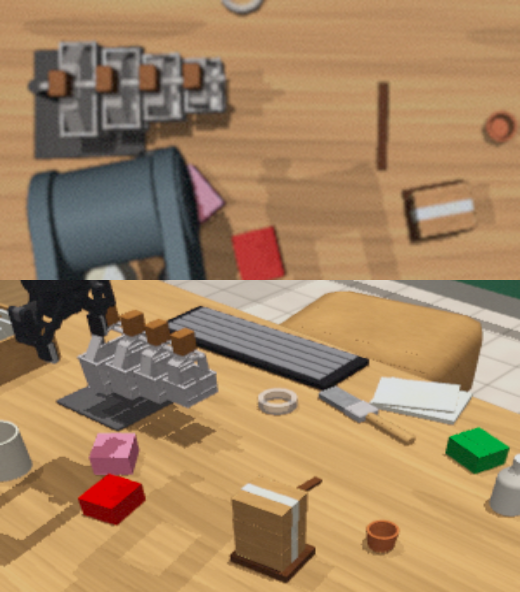

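```bash
python3 -c "
from workcell import close_job
print(close_job())"
```

```text
the job is handed in; nothing more can be done
None
```

I hung all four planters on the prong, largest nearest the post, letting go of each before fetching the next. I also stacked all three cartons on the riser in one straight column. The job took about 43.5 s of robot time.

- **Planters:** the last pictures show all four hanging upright in order. I set them down about 38, 90, 142 and 194 mm from the post.
- **Cartons:** the top carton is centred at (0.440, −0.0885) and the riser at (0.4405, −0.087), so they agree to about 2 mm. Their directions are 101.4° and 101.5°. One carton was knocked about 45 mm aside during the run, so I measured it again before picking it up.
- **Disagreement:** after the first carton was placed, the camera read it about 2 mm off the riser's centre in x, while the arm read 0.5 mm. I left it, as 2 mm is within the calibration error.
- **Not checked:** the middle carton was hidden by the arm when I measured it. I judged it only from the final views, where the column looks straight.
- **Other things:** nothing else looked disturbed in the last pictures, and the gripper was clear of everything at hand-in. Wrist readings at the end of each move stayed below about 7 N.

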